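# Make up a tool kit on the turntable

## Robot

A 6-joint arm with a two-finger parallel gripper is mounted at the origin on the work surface; the furniture and walls round the work are solid. World frame = base frame: x ahead of the robot, y to its left, z up, the work surface at z = 0. Lengths are in m, angles in rad, forces in N, time in s.
With the tool pointing down it reaches from about 0.35 to 0.85 m from the base axis. Payload 8.1 kg.
Tool frame: the origin (TCP) lies on the centre line of the jaws, within the pads' length; the fingertips stand robot.tips_ahead ahead of it and the grasp point (between the pads) lies 8 mm behind it (robot.tips_ahead is the distance from the TCP to the fingertips, in m); z points along the fingers, y is the direction in which the jaws open and shut (so a half turn about z gives the same grasp; the last joint's range is limited). The gripper opens to 93 mm and grips with 3 to 60 N. Pads are 15 mm wide; open, the fingers measure 128 mm over their backs; the gripper's body (75 mm by 188 mm) begins 65 mm behind the grasp point.
Start: joints at [-1.413, 0.13, 1.488, -0, 1.523, -0.085], TCP at [0.144, -0.582, 0.23] pointing down, gripper open.
Joint ranges: [-2.96, 2.96], [-0.89, 2.26], [0.02, 2.5], [-1.34, 4.48], [0, 2.73], [-2.66, 2.66]. Speed limits (rad/s): [2.39, 2.39, 2.79, 3.14, 3.14, 3.14].

## Interface

Orientations are given as a rotation vector (axis times angle).
In Python, from plant import monitor, eyes, job, robot gives the robot as it stands.
- The arm moves only by the tool servo_tool, never from a script. Its argument "plan" is a list that holds one entry, the list of rows, each a list of 7 numbers: the closure, from -1 (fully open) to 1 (shut), so that 0 is half open, then the shift along the world's x, y, z in mm, then the turn, a rotation vector about the world's x, y, z in rad. In form: [[[hand, dx, dy, dz, ax, ay, az], ...]]. A call has 1 to 12 rows; each row shifts and turns the commanded pose from where the row before left it; what a row does not reach is not made up. A row lasts 1/10 s, in which the tool goes at most 50 mm and 8.59 degrees, less where a joint would pass 70% of its speed; a pose out of reach is approached as far as the arm can. A call with a gripper value outside its range is refused whole. The fingers move at their own pace and stop on an object; "force" is the grip in N (left out, the last holds). Time passes only in rows, so rows that do not move let the fingers close. It gives the time, the measured TCP pose, the force and the opening at its end, in the units of the state.
- monitor.read_state(): the state, without advancing time (a new reading comes with each control period).
- eyes.read_camera(name): name is "scene" or "side" or "wrist"; returns the picture (384x512x3 uint8, red, green, blue); there is no depth.
- eyes.camera_info(name): a dict with "mtx" (3x3 intrinsics, pixels), "R" (3x3) and "t" (3): a world point X has camera coordinates R X + t. Camera axes: x right, y down, z forward; pixel columns grow to the right and rows downward; lengths in m; the calibration is good to about 2 mm. A picture is of the moment at which its call begins: read the wrist's pose just before it. camera_info takes no time and is no camera call; for the wrist camera it gives the pose at the moment of the call.
- job.close_job(): hands the job in, once; it reports no verdict.
The state is a dict: "t": time; "q": joint angles; "dq": joint speeds; "joint_torque": joint torques, N m; "tool_pos": TCP position; "orientation": TCP orientation; "force": force on the tool from outside, world axes, zero at the start; "wrist_torque": the same for the moment, N m; "opening": finger opening in m.
Only numpy, scipy, OpenCV 4.12 (cv2) and the standard library are available. Lean on these libraries where they do the work, as an engineer would, in place of code of your own. Each camera call takes 0.05 s, during which the arm holds its last target. There are 200 camera calls.

## Task

Make up the tool kit for the next machine: lay the grey socket plate flush on the turntable over its two pins (it goes on one way round only), then stand every tool holder from the sloping rack upright in a socket of the plate, one to a socket, with its taper fully home. Push the turntable round by its rim pegs so that in the end the plate's label holder faces the brass pointer on the base, and leave the other things on the bench where they are.

Things in the scene. Friction and masses are not known exactly. Their poses are not given: they have to be found in the camera images.
- table_centre (a point): point on the turntable's axis, level with the upper face of its aluminium disc (radius 104 mm), 40 mm above the bench; fixed to the base, does not turn. z up; its -x axis points to the fixed brass pointer
- pointer (a point): tip of the fixed brass pointer on the turntable's base, pointing at the axis; 128 mm from the axis, 36 mm above the bench
- turntable (a joint): angle of the disc, rad, anticlockwise from above, endless; at 0 (or whole turns) a plate on the pins has its label holder at the pointer. A bit stiff (0.25 N m), stays where left. Six upright black finger pegs, 12 mm diameter, tops 96 mm above the bench, stand on its rim, 115 mm from the axis, at 30, 90, 150, 210, 270, 330 degrees anticlockwise from table_centre's x, plus this angle
- big_pin (a point): foot, on the disc's face, of the larger locating pin (14 mm diameter, 25 mm tall, the upper 10 mm conical); turns with the disc. At joint value 0 it lies at +60, +67.5 mm in table_centre's x, y axes. The plate's larger hole (16.5 mm) goes over it: a plate laid on has this pin at +60, +67.5 mm in the plate's own x, y axes
- small_pin (a point): foot of the smaller locating pin (10 mm diameter, same height), straight opposite the larger one: at joint value 0 at -60, -67.5 mm. It belongs in the plate's smaller hole (12.5 mm), at -60, -67.5 mm in the plate's axes
- plate_boss (a point): grip centre of the upright square boss (28 x 28 mm, faces along the plate's x and y, from 8 to 80 mm above the underside) in the middle of the loose grey socket plate (152 x 166 x 8 mm, 0.75 kg); 62 mm above the underside. Axes are the plate's: sloping label holder with a blank card on its -x edge. Six black conical sockets stand on the plate, ring radius 62 mm, 40 mm outside diameter, 42 mm high over the underside
- holder_rack: fixed grey rack, about 125 x 196 x 105 mm, origin under its middle on the bench; its deck slopes 35 degrees, low side at the rack's -x. Up to six tool holders stand in its 35 mm round pockets, three across (66 mm apart) by two up the slope (70 mm apart), tapers down, noses leaning 35 degrees toward -x. Draw a holder out along its own axis by at least its 32 mm taper
- brown_tape: roll of brown tape lying loose on the bench, 113 x 48 mm; leave alone
- socket1 (a point): centre of the mouth of a conical socket of the plate (bore 32 mm at the mouth, 34 mm deep, narrowing 7 in 24, slippery wall); z is the socket's axis, upward. Any holder fits any socket
- holder1_mid (a point): middle, on the axis, of a loose steel tool holder, 96 mm long, 0.32 kg, slotted dark nut nose; z runs from taper to nose. Along z from here: nose, 30 mm diameter, to be gripped, +8 to +48 mm; flange, 42 mm diameter, -13 to +1; taper, 32 to 22.7 mm diameter, -16 to -48. Fully seated, this point is 16 mm above the socket's mouth and the flange hangs 3 mm clear of it
- socket2 (a point): centre of the mouth of a conical socket of the plate (bore 32 mm at the mouth, 34 mm deep, narrowing 7 in 24, slippery wall); z is the socket's axis, upward. Any holder fits any socket
- holder2_mid (a point): middle, on the axis, of a loose steel tool holder, 96 mm long, 0.32 kg, plain bright nose; z runs from taper to nose. Along z from here: nose, 30 mm diameter, to be gripped, +8 to +48 mm; flange, 42 mm diameter, -13 to +1; taper, 32 to 22.7 mm diameter, -16 to -48. Fully seated, this point is 16 mm above the socket's mouth and the flange hangs 3 mm clear of it
- socket3 (a point): centre of the mouth of a conical socket of the plate (bore 32 mm at the mouth, 34 mm deep, narrowing 7 in 24, slippery wall); z is the socket's axis, upward. Any holder fits any socket
- holder3_mid (a point): middle, on the axis, of a loose steel tool holder, 96 mm long, 0.32 kg, slotted dark nut nose; z runs from taper to nose. Along z from here: nose, 30 mm diameter, to be gripped, +8 to +48 mm; flange, 42 mm diameter, -13 to +1; taper, 32 to 22.7 mm diameter, -16 to -48. Fully seated, this point is 16 mm above the socket's mouth and the flange hangs 3 mm clear of it
- socket4 (a point): centre of the mouth of a conical socket of the plate (bore 32 mm at the mouth, 34 mm deep, narrowing 7 in 24, slippery wall); z is the socket's axis, upward. Any holder fits any socket
- holder4_mid (a point): middle, on the axis, of a loose steel tool holder, 96 mm long, 0.32 kg, plain bright nose; z runs from taper to nose. Along z from here: nose, 30 mm diameter, to be gripped, +8 to +48 mm; flange, 42 mm diameter, -13 to +1; taper, 32 to 22.7 mm diameter, -16 to -48. Fully seated, this point is 16 mm above the socket's mouth and the flange hangs 3 mm clear of it
- socket5 (a point): centre of the mouth of a conical socket of the plate (bore 32 mm at the mouth, 34 mm deep, narrowing 7 in 24, slippery wall); z is the socket's axis, upward. Any holder fits any socket
- holder5_mid (a point): middle, on the axis, of a loose steel tool holder, 96 mm long, 0.32 kg, slotted dark nut nose; z runs from taper to nose. Along z from here: nose, 30 mm diameter, to be gripped, +8 to +48 mm; flange, 42 mm diameter, -13 to +1; taper, 32 to 22.7 mm diameter, -16 to -48. Fully seated, this point is 16 mm above the socket's mouth and the flange hangs 3 mm clear of it
- socket6 (a point): centre of the mouth of a conical socket of the plate (bore 32 mm at the mouth, 34 mm deep, narrowing 7 in 24, slippery wall); z is the socket's axis, upward. Any holder fits any socket
- holder6_mid (a point): middle, on the axis, of a loose steel tool holder, 96 mm long, 0.32 kg, plain bright nose; z runs from taper to nose. Along z from here: nose, 30 mm diameter, to be gripped, +8 to +48 mm; flange, 42 mm diameter, -13 to +1; taper, 32 to 22.7 mm diameter, -16 to -48. Fully seated, this point is 16 mm above the socket's mouth and the flange hangs 3 mm clear of it

How it is judged:
By the outcome, as a careful person would: the job done as asked, in the order asked, and still so for the second after the job is handed in, with the robot touching nothing.
Of holder1, holder2, holder3, holder4, holder5, holder6 only 4 to 6 are there at a start; the rules pass over those that are not, and their reading is None.
At some moment in a run one of socket_plate may be knocked a few centimetres aside while the robot is not near it.
It also fails if it takes over 210 s, if anything falls off the work surface, if the arm or the gripper's body presses on something with over 40 N, if the wrist force passes 120 N, or if a joint passes its speed limit or range.

## Working session

There is one attempt and no reset: what is moved stays moved. The work goes in short steps, Python scripts to look and compute and a tool call to move; the robot and the scene stay as the last step left them, time stands still between calls to the robot, and variables do not carry over. Pictures are saved under pics/ and viewed, about 12 in all and at most 16, crops included, and the job is handed in when it is done.

Besides the shell and the picture viewer there is one more tool, called after "Request:" in YAML: its name, and indented under it one key for each argument. servo_tool: Moves the arm, as the interface text tells. Its arguments: {"type":"object","properties":{"plan":{"type":"array"},"force":{"type":"number"}},"required":["plan"]}

```bash
ls; mkdir -p pics
python3 - <<'E'
from plant import monitor, eyes, job, robot
import cv2,numpy as np
s=monitor.read_state();print(s, robot.tips_ahead)
ims=[eyes.read_camera(n) for n in("scene","side","wrist")]
for n,i in zip(("scene","side","wrist"),ims):
    cv2.imwrite(f"pics/{n}0.png",i[:,:,::-1]); c=eyes.camera_info(n);print(n,np.round(c["mtx"],1).tolist(),np.round(c["R"],3).tolist(),np.round(c["t"],3).tolist(), (-c["R"].T@c["t"]).round(3))
a=np.hstack(ims[:2])
E
```

```text
pics
{'t': 0.0, 'q': array([-1.41340850e+00,  1.31176372e-01,  1.48927189e+00, -2.85498001e-05,
        1.52302354e+00, -8.54137926e-02]), 'dq': array([-0.00106055, -0.00028297, -0.00020514, -0.0004488 ,  0.0001371 ,
        0.00147022]), 'joint_torque': array([-1.02495915e-05, -5.59848368e+01, -4.91756737e+01,  7.66647840e-02,
        3.55540076e-02, -1.54631721e-04]), 'tool_pos': array([ 0.14416921, -0.58184516,  0.22858243]), 'orientation': array([-3.11660707e+00, -3.80230611e-01,  1.50875912e-04]), 'force': array([-0.37803461,  0.42057914,  0.26383576]), 'wrist_torque': array([-0.0035425 , -0.06323247, -0.00167429]), 'opening': 0.09272982162185915} 0.011
scene [[417.2, 0.0, 253.8], [0.0, 417.2, 200.1], [0.0, 0.0, 1.0]] [[-0.853, -0.521, 0.006], [-0.238, 0.379, -0.894], [0.464, -0.765, -0.447]] [0.424, 0.175, 1.002] [-0.062  0.921  0.602]
side [[423.1, 0.0, 253.4], [0.0, 423.1, 181.5], [0.0, 0.0, 1.0]] [[-0.119, 0.993, 0.015], [0.457, 0.068, -0.887], [-0.882, -0.099, -0.461]] [0.01, -0.145, 1.737] [1.599 0.171 0.672]
wrist [[292.8, 0.0, 255.6], [0.0, 292.8, 192.6], [0.0, 0.0, 1.0]] [[0.24, -0.971, -0.001], [-0.928, -0.23, 0.293], [-0.285, -0.069, -0.956]] [-0.598, -0.035, 0.392] [ 0.223 -0.561  0.385]
```

View pics/scene0.png

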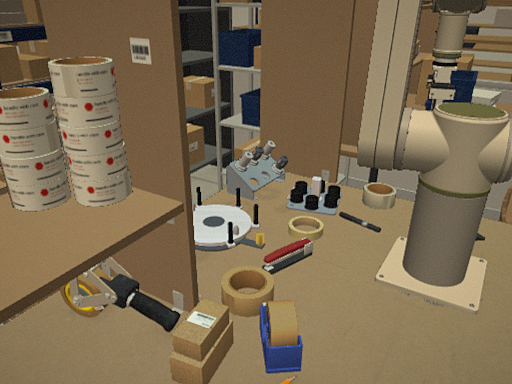

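View pics/side0.png

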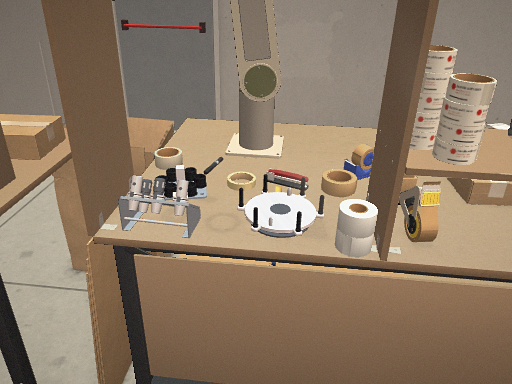

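The scene view shows the turntable disc at about (218,226), its brass pointer at (262,240), the plate with boss at (316,186) and the rack at (262,170). In the side view the disc is at (281,212), the boss at (181,175) and the rack at (160,210).

```bash
cat > h.py <<'E'
from plant import monitor, eyes, job, robot
import cv2,numpy as np
from scipy.spatial.transform import Rotation as Ro
def ray(c,uv):
    d=np.linalg.inv(c["mtx"])@np.array([uv[0],uv[1],1.]); R=c["R"]
    return -R.T@c["t"], R.T@d
def onz(c,uv,z):
    o,d=ray(c,uv); return o+d*(z-o[2])/d[2]
def proj(c,X):
    p=c["R"]@np.asarray(X)+c["t"]; p=c["mtx"]@p; return p[:2]/p[2]
def tri(c1,a,c2,b):
    o1,d1=ray(c1,a);o2,d2=ray(c2,b)
    k=np.linalg.lstsq(np.c_[d1,-d2],o2-o1,rcond=None)[0]
    p,q=o1+d1*k[0],o2+d2*k[1]; return (p+q)/2,np.linalg.norm(p-q)
E
python3 - <<'E'
from h import *
S=eyes.camera_info("scene");D=eyes.camera_info("side")
f=lambda n,a,b:print(n,*[np.round(x,3) for x in tri(S,a,D,b)])
f("disc",(214,222),(281,210)); print(onz(S,(214,222),.04),onz(D,(281,210),.04))
print("bossTop",onz(S,(316,180),.08),onz(D,(181,168),.08))
print("pointer",onz(S,(262,240),.036)); 
print("rack low",onz(S,(250,192),.05), onz(D,(160,232),0))
a=cv2.resize(cv2.imread("pics/scene0.png")[120:270,160:420],None,fx=3,fy=3,interpolation=cv2.INTER_CUBIC)[:,:780]
cv2.imwrite("pics/c1.png",a[:,:])
b=cv2.resize(cv2.imread("pics/side0.png")[135:260,105:335],None,fx=3.4,fy=3.4,interpolation=cv2.INTER_CUBIC)
cv2.imwrite("pics/c2.png",b)
E
```

```text
disc [0.546 0.133 0.037] 0.006
[0.54363201 0.13175867 0.04      ] [0.55500784 0.13509017 0.04      ]
bossTop [ 0.38908784 -0.19247451  0.08      ] [ 0.40759252 -0.1973663   0.08      ]
pointer [0.38939656 0.13636383 0.036     ]
rack low [ 0.54991936 -0.06371473  0.05      ] [ 0.65479038 -0.19430397  0.        ]
```

View pics/c2.png

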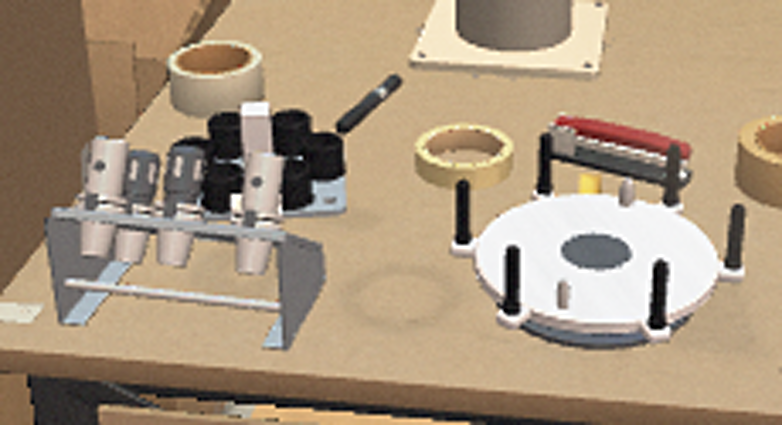

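View pics/c1.png

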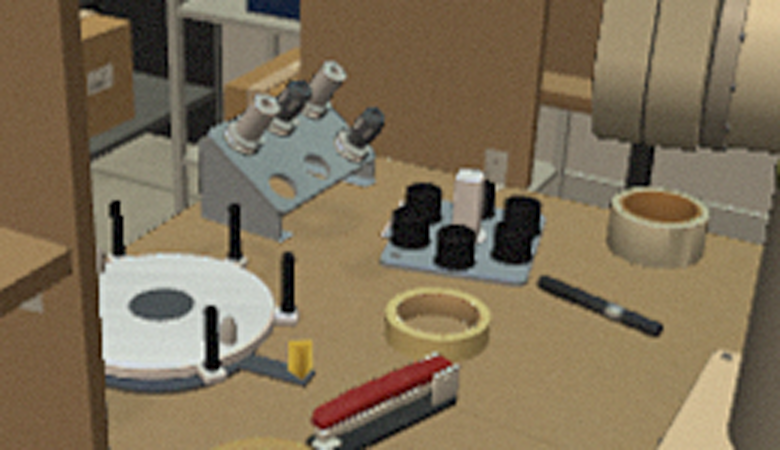

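Side crop: four holders, three along the rack's upper row and one in the lower row at the far (−y) end. Pins and pegs are visible on the disc. Next I'll move over the plate with the wrist camera.

Request:
servo_tool:
  plan:
    - [[-0.3, 10, 25, 20, 0, 0, 0], [-0.3, 24, 40, 10, 0, 0, 0], [-0.3, 24, 40, 10, 0, 0, 0], [-0.3, 24, 40, 10, 0, 0, 0], [-0.3, 24, 40, 10, 0, 0, 0], [-0.3, 24, 40, 10, 0, 0, 0], [-0.3, 24, 40, 10, 0, 0, 0], [-0.3, 24, 40, 10, 0, 0, 0], [-0.3, 24, 40, 10, 0, 0, 0], [-0.3, 20, 30, 0, 0, 0, 0], [-0.3, 0, 0, 0, 0, 0, 0], [-0.3, 0, 0, 0, 0, 0, 0]]

```text
t: 1.35
tool_pos: [0.3664, -0.2069, 0.3294]
orientation: [3.118, 0.384, -0.001]
force: [-0.4, 0.1, 0.8]
opening: 0.0604
```

Run:
```python
from h import *
import pickle
s=monitor.read_state();c=eyes.camera_info("wrist");i=eyes.read_camera("wrist")
cv2.imwrite("pics/w1.png",cv2.resize(i[:,:,::-1],None,fx=1.5,fy=1.5)); cv2.imwrite("pics/w1raw.png",i[:,:,::-1]);pickle.dump((c,s),open("w1.pkl","wb"))
print(s["t"],s["tool_pos"],s["q"],Ro.from_rotvec(s["orientation"]).as_matrix().round(3).tolist(),s["opening"])
print(-c["R"].T@c["t"])
```

```text
1.35 [ 0.36641335 -0.20688344  0.32944822] [-6.35635255e-01 -3.83000716e-01  1.77923770e+00 -3.94873793e-04
  1.74556974e+00  6.89813925e-01] [[0.97, 0.243, -0.0], [0.243, -0.97, -0.0], [-0.0, 0.0, -1.0]] 0.06037025428342113
[ 0.44501936 -0.18553708  0.48511483]
```

View pics/w1.png

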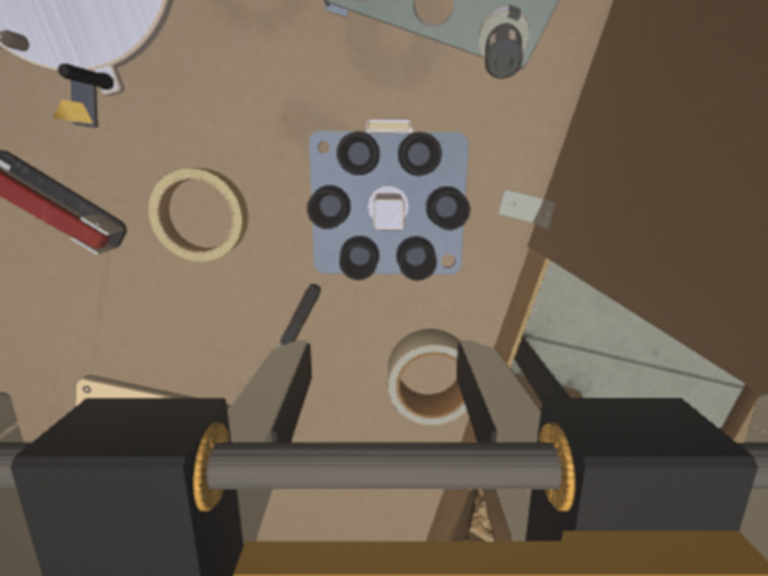

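Wrist view: the plate's label is at the top (toward world +x), boss at about (389,205) in the ×1.5 picture, big hole (449,261), small hole (323,147). The lone lower-row holder is at (503,45). Now a look at the turntable and rack together from between them.

Request:
servo_tool:
  plan:
    - [[0.05, 9, 30, 20, 0, 0, 0.04], [0.05, 14, 40, 20, 0, 0, 0.04], [0.05, 14, 40, 20, 0, 0, 0.04], [0.05, 14, 40, 20, 0, 0, 0.04], [0.05, 14, 40, 10, 0, 0, 0.04], [0.05, 9, 20, 0, 0, 0, 0.04], [0.05, 0, 0, 0, 0, 0, 0], [0.05, 0, 0, 0, 0, 0, 0]]

```text
t: 2.2
tool_pos: [0.4401, 0.0014, 0.419]
orientation: [3.051, 0.749, -0.002]
force: [-0.9, -0.9, -0.1]
opening: 0.0438
```

```bash
cat >> h.py <<'E'
import pickle
def shot(n,k=1.5):
    s=monitor.read_state();c=eyes.camera_info("wrist");i=eyes.read_camera("wrist")
    cv2.imwrite(f"pics/{n}.png",cv2.resize(i[:,:,::-1],None,fx=k,fy=k));pickle.dump((c,s,i),open(n+".pkl","wb"))
    R=Ro.from_rotvec(s["orientation"]).as_matrix()
    print(round(s["t"],2),"tcp",s["tool_pos"].round(4),"q",s["q"].round(2),"y",R[:,1].round(3),"z",R[:,2].round(3),"F",s["force"].round(1),"op",round(s["opening"],4))
    return c,s,i
def load(n): return pickle.load(open(n+".pkl","rb"))
E
python3 -c "
from h import *
shot('w2')"
```

```text
2.2 tcp [0.4401 0.0014 0.419 ] q [-0.11 -0.29  1.55 -0.    1.89  0.98] y [ 0.463 -0.886 -0.   ] z [-0.001 -0.    -1.   ] F [-0.9 -0.9 -0.1] op 0.0438
```

View pics/w2.png

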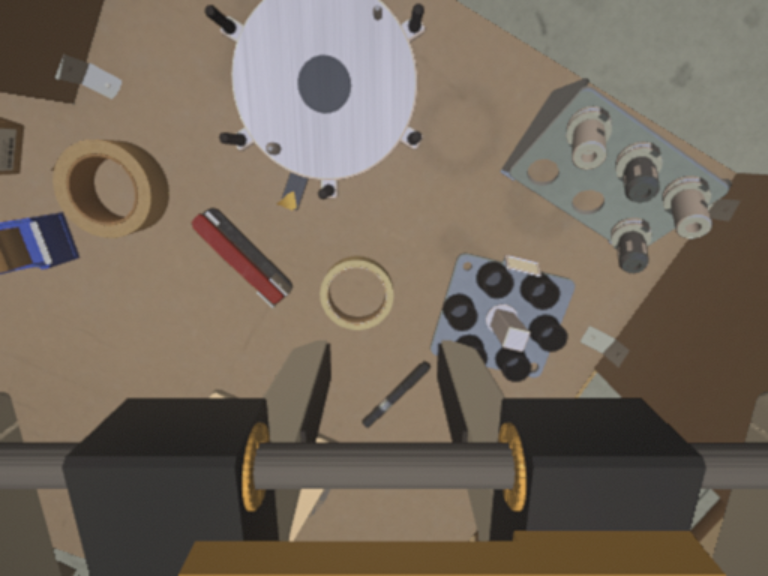

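The picture shows the disc's dark hub at (324,84), pins at (378,12) and (274,148), peg tops at (227,138), (328,190), (414,138), and the pointer's brass at (290,200). The rack is at right, with holders at about (590,150), (640,180), (688,210), (632,248).

Run:
```python
from h import *
c,s,i=load("w2"); g=cv2.cvtColor(i,cv2.COLOR_RGB2HSV)
# hub: dark blob near (216,56)
v=cv2.cvtColor(i,cv2.COLOR_RGB2GRAY)
def blob(mask,p):
    n,l,st,ce=cv2.connectedComponentsWithStats(mask.astype(np.uint8)); k=l[int(p[1]),int(p[0])]; return ce[k],st[k]
hub=blob(v<130,(216,56));print(hub,onz(c,hub[0],.04))
y=cv2.inRange(g,(18,120,120),(35,255,255)); 
for P in [(193,133)]: print("ptr",blob(y>0,P) , onz(c,P,.036))
C=onz(c,hub[0],.04)
for n,p,z in [("pegA",(151.5,92),.096),("pegB",(218.7,127.5),.096),("pegC",(277,91),.096),("pegD",(279,4),.096),("pegE",(141,6),.096),("pinnear",(182,99),.065),("pinfar",(252,8),.065)]:
    d=onz(c,p,z)-C; print(n,onz(c,p,z).round(4),round(np.hypot(d[0],d[1]),4),np.degrees(np.arctan2(d[1],d[0])).round(1))
a=np.vstack([cv2.resize(i[y0:y0+40,x0:x0+60,::-1],None,fx=9,fy=9,interpolation=cv2.INTER_CUBIC)[:290] for x0,y0 in((155,80),(225,0))])
cv2.imwrite("pics/c3.png",a)
```

```text
(array([215.88350419,  55.67940354]), array([ 199,   37,   35,   39, 1073], dtype=int32)) [0.54728767 0.13431553 0.04      ]
ptr (array([192.05128205, 134.05128205]), array([186, 128,  11,  12,  78], dtype=int32)) [0.4123964  0.11708823 0.036     ]
pegA [0.451  0.1909 0.096 ] 0.1117 149.5
pegB [0.4505 0.0756 0.096 ] 0.1132 -148.8
pegC [0.5421 0.0194 0.096 ] 0.115 -92.6
pegD [0.6463 0.0734 0.096 ] 0.1163 -31.6
pegE [0.5529 0.2472 0.096 ] 0.1131 87.1
pinnear [0.4602 0.1517 0.065 ] 0.0888 168.7
pinfar [0.6313 0.1095 0.065 ] 0.0876 -16.5
```

View pics/c3.png

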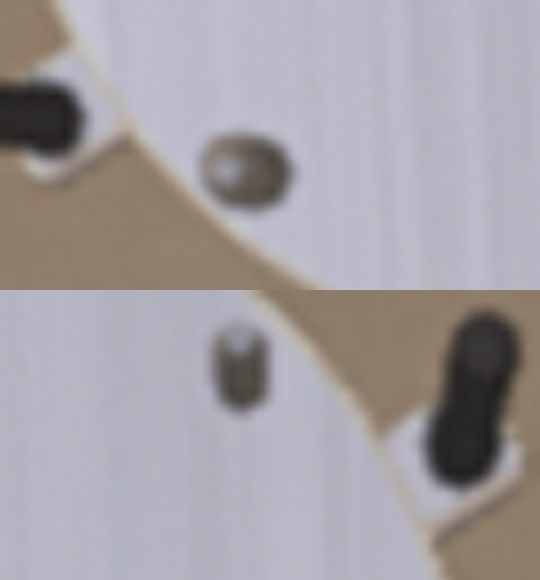

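The near pin, closest to the pointer, is the fat one, so it is the big pin. Now the plate pose from w1.

Run:
```python
from h import *
c,s=load("w1")
P=np.array([(360,152),(420,152),(330,206),(447,207),(361,257),(417,256)])/1.5
W=np.array([onz(c,p,.042) for p in P]);C=W.mean(0);print("centre",C.round(4),np.linalg.norm(W-C,axis=1).round(4))
print("boss top",onz(c,(388.5/1.5,213/1.5),.08).round(4))
d=W[0]+W[1]-W[4]-W[5]; print("label dir deg",np.degrees(np.arctan2(d[1],d[0])), "cross", np.degrees(np.arctan2(*(W[2]-W[3])[[1,0]])))
h=onz(c,np.array((323,147))/1.5,.008)-onz(c,np.array((449,261))/1.5,.008);print(np.hypot(*h[:2]),np.degrees(np.arctan2(h[1],h[0])),"expect label dir = this -48.37")
c,s,i=load("w2")
C=np.array([.5473,.1343])
g=(onz(c,(180,98.3),.065)-onz(c,(251.7,5.6),.065));m=(onz(c,(180,98.3),.065)+onz(c,(251.7,5.6),.065))/2
print("pins",np.hypot(*g[:2]),np.degrees(np.arctan2(g[1],g[0])),"mid",m)
```

```text
centre [ 0.3981 -0.2031  0.042 ] [0.0589 0.0595 0.059  0.0578 0.0594 0.0585]
boss top [ 0.396  -0.2026  0.08  ]
label dir deg 13.689509766649989 cross 103.53359641068558
0.1817008490257204 62.28198604177116 expect label dir = this -48.37
pins 0.1796912444591228 165.90935731242226 mid [0.54680676 0.13322962 0.065     ]
```

Request:
servo_tool:
  plan:
    - [[0.05, -4, -15, 0, 0, 0, 0.133], [0.05, -4, -21, -20, 0, 0, 0.133], [0.05, -5, -21, -20, 0, 0, 0.133], [0.05, -5, -21, -20, 0, 0, 0.133], [0.05, -5, -21, -20, 0, 0, 0.133], [0.05, -5, -21, -20, 0, 0, 0.133], [0.05, -5, -21, -20, 0, 0, 0.133], [0.05, -5, -21, -20, 0, 0, 0.133], [0.05, -5, -21, -20, 0, 0, 0.133], [0.05, 0, -21, -20, 0, 0, 0.133], [0.05, 0, 0, 0, 0, 0, 0], [0.05, 0, 0, 0, 0, 0, 0]]

```text
t: 3.45
tool_pos: [0.3961, -0.2023, 0.2393]
orientation: [-1.944, -2.465, 0.0]
force: [0.0, 0.0, -0.1]
opening: 0.0442
```

```bash
python3 -c "
from h import *
shot('w3')"
```

```text
3.45 tcp [ 0.3961 -0.2023  0.2393] q [-0.59 -0.3   1.88  0.    1.57 -0.82] y [ 0.972  0.233 -0.001] z [-0.001  0.001 -1.   ] F [ 0.   0.  -0.1] op 0.0442
```

View pics/w3.png

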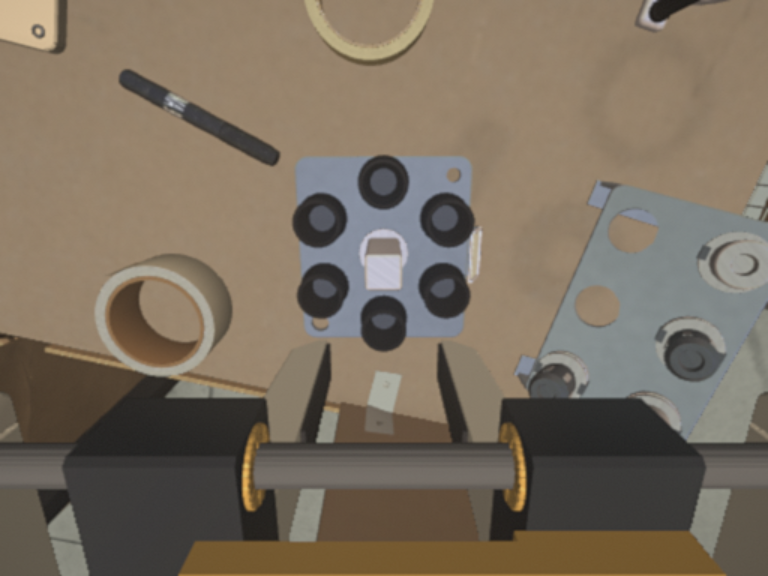

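The plate is square to the picture, with boss top at (383,272). The tape is at left and the rack with its holders at right.

Run:
```python
from h import *
c,s,i=load("w3")
print(onz(c,np.array((383,272))/1.5,.08), proj(c,[*s["tool_pos"][:2],.08])*1.5)
e=[(301,158),(469,157),(306,335),(463,335)]
W=[onz(c,np.array(p)/1.5,.008) for p in e];print(np.mean(W,0),np.degrees(np.arctan2(*(W[1]-W[0])[[1,0]])),np.degrees(np.arctan2(*(W[3]-W[2])[[1,0]])))
```

```text
[ 0.39489085 -0.20234058  0.08      ] [384.55389951 272.29457312]
[ 0.39614296 -0.20197723  0.008     ] 13.766808443746413 13.489270625736822
```

Request:
servo_tool:
  plan:
    - [[0.05, 0, 0, -30, 0, 0, 0], [0.05, 0, 0, -40, 0, 0, 0], [0.05, 0, 0, -40, 0, 0, 0], [0.05, 0, 0, -35, 0, 0, 0], [0.05, 0, 0, -25, 0, 0, 0], [0.05, 0, 0, -13, 0, 0, 0], [1, 0, 0, 0, 0, 0, 0], [1, 0, 0, 0, 0, 0, 0], [1, 0, 0, 0, 0, 0, 0], [1, 0, 0, 0, 0, 0, 0], [1, 0, 0, 10, 0, 0, 0], [1, 0, 0, 20, 0, 0, 0]]
  force: 55

```text
t: 4.7
tool_pos: [0.3957, -0.2003, 0.0857]
orientation: [-1.935, -2.47, 0.0]
force: [-0.4, 0.4, -6.5]
opening: 0.0277
```

Gripped at 27.7 mm. Lifting, turning −75.7° and carrying to the turntable.

Request:
servo_tool:
  plan:
    - [[1, 0, 0, 30, 0, 0, 0], [1, 0, 10, 35, 0, 0, -0.1], [1, 15, 34, 35, 0, 0, -0.122], [1, 17, 36, 30, 0, 0, -0.122], [1, 17, 36, 14, 0, 0, -0.122], [1, 17, 36, 0, 0, 0, -0.122], [1, 17, 36, 0, 0, 0, -0.122], [1, 17, 36, 0, 0, 0, -0.122], [1, 17, 36, 0, 0, 0, -0.122], [1, 17, 36, 0, 0, 0, -0.122], [1, 17, 36, 0, 0, 0, -0.122], [1, 1, 2, 0, 0, 0, -0.122]]

```text
t: 5.9
tool_pos: [0.5494, 0.1362, 0.2297]
orientation: [-3.045, -0.763, 0.0]
force: [-0.3, -0.5, -5.9]
opening: 0.0275
```

```bash
python3 -c "
from h import *
shot('w4')
i=eyes.read_camera('side');cv2.imwrite('pics/s4.png',i[:,:,::-1])"
```

```text
5.9 tcp [0.5494 0.1362 0.2297] q [0.15 0.04 1.58 0.   1.52 1.23] y [ 0.472 -0.882 -0.002] z [-0.001  0.002 -1.   ] F [-0.3 -0.5 -5.9] op 0.0275
```

View pics/w4.png

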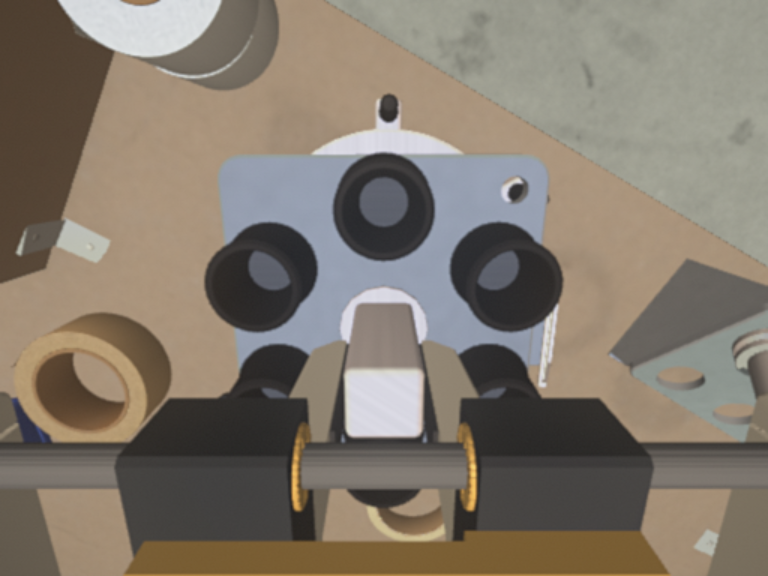

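The plate is square in the grip. Its small hole at (515,190) already lets something dark show through, and the peg top shows at (389,105). I'll check what that ray meets.

Run:
```python
from h import *
c,s,i=load("w4")
C=np.array([.5475,.1335]);t=s["tool_pos"][:2]
for z in(.065,.096):
    d=onz(c,np.array((516,188))/1.5,z)[:2]-C;print(z,d+C,np.hypot(*d),np.degrees(np.arctan2(d[1],d[0])))
p=onz(c,np.array((389,98))/1.5,.096)[:2]-C;print("peg top",np.hypot(*p),np.degrees(np.arctan2(p[1],p[0])))
u=s["tool_pos"][2]-.056; h=onz(c,np.array((514,190))/1.5,u+.008)[:2]-t; print("hole rel tcp",np.hypot(*h),np.degrees(np.arctan2(h[1],h[0])))
```

```text
0.065 [0.64479506 0.08243807] 0.1098801540585447 -27.69117198299713
0.096 [0.64247726 0.09147658] 0.10385878335922417 -23.867364243294208
peg top 0.11745810961518424 28.170764136971805
hole rel tcp 0.08765028836379969 -12.778650973855076
```

Request:
servo_tool:
  plan:
    - [[1, -1, -1, -20, 0, 0, 0], [1, -1, -1, -30, 0, 0, 0], [1, 0, 0, -30, 0, 0, 0], [1, 0, 0, -12, 0, 0, 0], [1, 0, 0, 0, 0, 0, 0], [1, 0, 0, 0, 0, 0, 0]]

```text
t: 6.6
tool_pos: [0.5475, 0.1296, 0.1393]
orientation: [3.046, 0.767, 0.002]
force: [1.2, -0.4, -5.3]
opening: 0.0278
```

Run:
```python
from h import *
c,s,i=shot('w5'); D=eyes.camera_info("side");S=eyes.camera_info("scene")
C=[.5475,.1335]
a=eyes.read_camera("side");b=eyes.read_camera("scene")
p=proj(D,[*C,.07]);q=proj(S,[*C,.07]);print(p,q)
f=lambda im,p:cv2.resize(im[int(p[1])-50:int(p[1])+35,int(p[0])-58:int(p[0])+58,::-1],None,fx=3.4,fy=3.4,interpolation=cv2.INTER_CUBIC)
cv2.imwrite("pics/s5.png",np.hstack([f(a,p),f(b,q)]))
```

```text
6.6 tcp [0.5475 0.1296 0.1393] q [ 0.14  0.09  1.7  -0.    1.35  1.22] y [ 0.474 -0.881  0.   ] z [ 0.001  0.    -1.   ] F [ 1.2 -0.4 -5.3] op 0.0278
[281.07341944 199.61173943] [212.04059053 212.18257111]
```

View pics/s5.png

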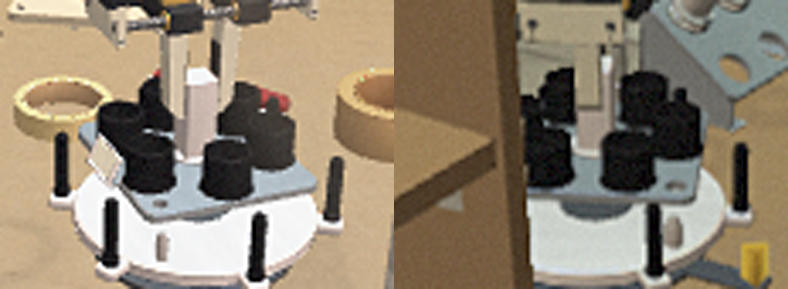

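Side crop: the plate hovers above the disc, label to the left, with the pins below still uncovered. Small centring correction, then lower gently.

Request:
servo_tool:
  plan:
    - [[1, 0, 3.5, -5, 0, 0, 0], [1, 0, 0, -7, 0, 0, 0], [1, 0, 0, 0, 0, 0, 0]]

```text
t: 7.05
tool_pos: [0.546, 0.1335, 0.1245]
orientation: [-3.046, -0.767, 0.003]
force: [-0.4, -0.1, -6.4]
opening: 0.028
```

Request:
servo_tool:
  plan:
    - [[1, 1, 0, -4, 0, 0, 0], [1, 0, 0, -4, 0, 0, 0], [1, 0, 0, -4, 0, 0, 0], [1, 0, 0, 0, 0, 0, 0]]

```text
t: 7.45
tool_pos: [0.5474, 0.1333, 0.1129]
orientation: [-3.047, -0.766, 0.002]
force: [0.3, -0.4, -6.3]
opening: 0.0278
```

Request:
servo_tool:
  plan:
    - [[1, 0, 0, -4, 0, 0, 0], [1, 0, 0, -4, 0, 0, 0], [1, 0, 0, -4, 0, 0, 0], [1, 0, 0, -2, 0, 0, 0], [1, 0, 0, 0, 0, 0, 0]]

```text
t: 7.95
tool_pos: [0.5477, 0.1333, 0.0994]
orientation: [-3.047, -0.766, 0.001]
force: [-0.0, 0.1, -5.7]
opening: 0.0276
```

Request:
servo_tool:
  plan:
    - [[1, 0, 0, -2, 0, 0, 0], [1, 0, 0, -2, 0, 0, 0], [1, 0, 0, -1, 0, 0, 0], [1, 0, 0, 0, 0, 0, 0]]

```text
t: 8.35
tool_pos: [0.5488, 0.1338, 0.098]
orientation: [3.047, 0.767, 0.003]
force: [-8.3, -0.0, 15.2]
opening: 0.0274
```

Request:
servo_tool:
  plan:
    - [[0.05, 0, 0, 0, 0, 0, 0], [0.05, 0, 0, 0, 0, 0, 0], [0.05, 0, 0, 0, 0, 0, 0], [0.05, 0, 0, 10, 0, 0, 0], [0.05, 0, 0, 30, 0, 0, 0], [0.05, 0, 0, 40, 0, 0, 0], [0.05, 0, 0, 40, 0, 0, 0], [0.05, 0, 0, 40, 0, 0, 0], [0.05, 0, 0, 0, 0, 0, 0], [0.05, 0, 0, 0, 0, 0, 0]]

```text
t: 9.35
tool_pos: [0.5489, 0.1335, 0.2569]
orientation: [3.046, 0.766, 0.006]
force: [0.4, -0.3, -0.6]
opening: 0.0441
```

Run:
```python
from h import *
c,s,i=shot('w6',1); D=eyes.camera_info("side")
a=eyes.read_camera("side"); p=proj(D,[.5475,.1335,.07])
f=cv2.resize(a[int(p[1])-50:int(p[1])+35,int(p[0])-58:int(p[0])+58,::-1],None,fx=4.2,fy=4.2,interpolation=cv2.INTER_CUBIC)
cv2.imwrite("pics/s6.png",np.vstack([i[:,:,::-1][:240],cv2.resize(f,(512,357))]))
```

```text
9.35 tcp [0.5489 0.1335 0.2569] q [0.15 0.02 1.55 0.   1.56 1.23] y [ 0.473 -0.881  0.001] z [ 0.004  0.001 -1.   ] F [ 0.4 -0.3 -0.6] op 0.0441
```

View pics/s6.png

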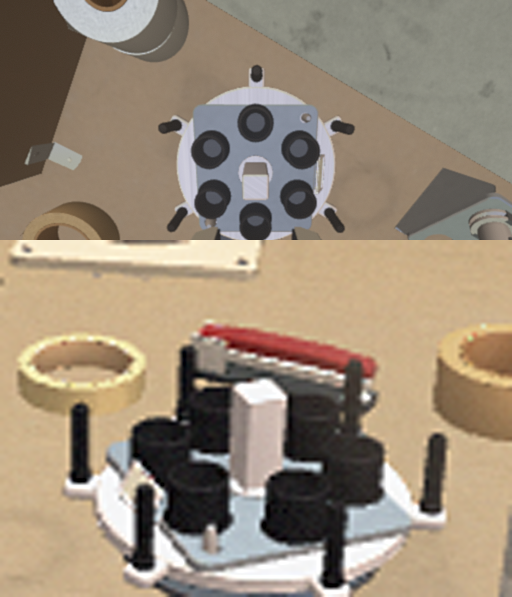

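The plate lies flat, with both pins showing through, label at the right. Now the rack geometry from w2 and w3.

Run:
```python
from h import *
c2=load("w2")[0];c3=load("w3")[0];c6=load("w6")[0]
R={}
for n,a,b in [("hole1",(543,172),(633,231)),("hole2",(587,203),(597,306)),("b1",(590,154),(741,263)),("d2",(642,187),(690,355)),("d4",(634,258),(550,385))]:
    p,e=tri(c2,np.array(a)/1.5,c3,np.array(b)/1.5);R[n]=p;print(n,p.round(4),round(e,4))
d=R["hole2"]-R["hole1"];print("row dir",np.degrees(np.arctan2(d[1],d[0])),np.linalg.norm(d))
d=R["d2"]-R["b1"];print("row dir",np.degrees(np.arctan2(d[1],d[0])),np.linalg.norm(d))
W=np.array([onz(c6,p,.082) for p in [(256,121),(211,149),(301,148),(214,196),(298,197),(257,220)]])
print(W.round(4).tolist(),W.mean(0)); d=W[:,:2]-W[:,:2].mean(0);print(np.hypot(*d.T),np.degrees(np.arctan2(d[:,1],d[:,0])))
print("boss",onz(c6,(257,185),.12))
```

```text
hole1 [ 0.5789 -0.1313  0.0527] 0.0006
hole2 [ 0.573  -0.1955  0.0552] 0.0007
b1 [ 0.6022 -0.1331  0.1357] 0.0024
d2 [ 0.6011 -0.1978  0.1324] 0.0023
d4 [ 0.5421 -0.2592  0.0913] 0.0039
row dir -95.22532611945043 0.0646023363680502
row dir -90.93697440667769 0.0648118926493633
[[0.604, 0.1644, 0.082], [0.5529, 0.1947, 0.082], [0.6019, 0.1056, 0.082], [0.5043, 0.1674, 0.082], [0.5503, 0.079, 0.082], [0.5014, 0.108, 0.082]] [0.55248406 0.13649167 0.082     ]
[0.05862562 0.05816845 0.05830035 0.0572122  0.05755914 0.05846792] [  28.41960891   89.59492753  -32.0192548   147.32445014  -92.19974885
 -150.79524126]
boss [0.54940359 0.13398919 0.12      ]
```

Plate centre is about (0.548, 0.1335), with the sockets at 28°+60°k in world axes. The rack yaw is about −3°. I'll move to a hover tilted along the holder axis, with the jaws in the tilt plane to stay clear of the side panel.

Request:
servo_tool:
  plan:
    - [[0.05, -1, -15, 10, 0, 0, 0.1465], [0.05, -3, -30, 10, 0, 0, 0.1465], [0.05, -3, -34, 0, 0, 0, 0.1465], [0.05, -3, -34, 0, 0, 0, 0.1465], [0.05, -3, -34, 0, 0, 0, 0.1465], [0.05, -3, -34, 0, 0, 0, 0.1465], [0.05, -3, -34, 0, 0, 0, 0.1465], [0.05, -4, -34, 0, -0.0065, -0.122, 0], [0.05, -4, -34, 0, -0.0065, -0.122, 0], [0.05, -4, -34, 0, -0.0065, -0.122, 0], [0.05, -4, -34, 0, -0.0065, -0.122, 0], [0.05, -4, -32, -12, -0.0065, -0.122, 0]]

```text
t: 10.65
tool_pos: [0.5089, -0.2514, 0.2638]
orientation: [1.91, 1.812, 0.574]
force: [0.6, 1.2, -1.7]
opening: 0.0444
```

Request:
servo_tool:
  plan:
    - [[0.05, 0, 0, 0, 0, 0, 0], [0.05, 0, 0, 0, 0, 0, 0]]

```text
t: 10.85
tool_pos: [0.5069, -0.2501, 0.2599]
orientation: [1.924, 1.815, 0.572]
force: [0.5, -0.8, 0.7]
opening: 0.044
```

```bash
python3 -c "
from h import *
shot('w7')"
```

```text
10.85 tcp [ 0.5069 -0.2501  0.2599] q [-0.81 -0.48  2.09  0.45  1.11 -0.87] y [ 0.82  -0.049  0.57 ] z [ 0.569 -0.03  -0.822] F [ 0.5 -0.8  0.7] op 0.044
```

View pics/w7.png

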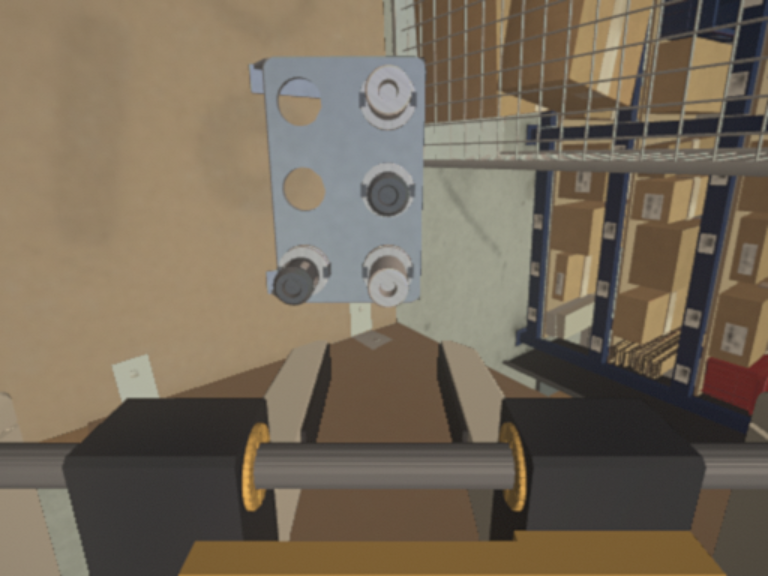

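The view along the holder axes is square to the rack. Nose ends are at b1 (388,92), d2 (388,193), b3 (388,288) and d4 (294,287), with the two lower-row pockets empty.

Run:
```python
from h import *
c2=load("w2")[0];c3=load("w3")[0];c7,s,i=load("w7")
q={"b1":(388,91),"d2":(388,193.5),"b3":(388,288),"d4":(294,287)}
for n,a in [("b1",(590,154)),("d2",(642,187)),("b3",(692,222)),("d4",(634,258))]:
    print(n,*[x.round(4) for x in tri(c2,np.array(a)/1.5,c7,np.array(q[n])/1.5)])
R=Ro.from_rotvec(s["orientation"]).as_matrix();print(R.round(3))
for zt in(.131,.135,.139):
  E={n:onz(c7,np.array(q[n])/1.5,zt-(.0401 if n=="d4" else 0)) for n in q}
  print(zt,{n:v.round(4).tolist() for n,v in E.items()})
  print({n:((v-s["tool_pos"])@R).round(4).tolist() for n,v in E.items()}, np.linalg.norm(E["b1"]-E["d2"]),np.linalg.norm(E["b3"]-E["d2"]),np.linalg.norm(E["b3"]-E["d4"]))
```

```text
b1 [ 0.6021 -0.1331  0.1377] 0.0008
d2 [ 0.6012 -0.198   0.1337] 0.0005
b3 [ 0.5978 -0.2664  0.1316] 0.0019
d4 [ 0.5431 -0.2649  0.0859] 0.0002
[[ 0.057  0.82   0.569]
 [ 0.998 -0.049 -0.03 ]
 [ 0.003  0.57  -0.822]]
0.131 {'b1': [0.6065, -0.1321, 0.131], 'd2': [0.6028, -0.1982, 0.131], 'b3': [0.5989, -0.2675, 0.131], 'd4': [0.5412, -0.2633, 0.0909]}
{'b1': [0.1231, 0.0025, 0.1591], 'd2': [0.0568, 0.0026, 0.1589], 'b3': [-0.0126, 0.0028, 0.1588], 'd4': [-0.0118, -0.0676, 0.1588]} 0.06627708676670484 0.06942316633424107 0.0704000954395219
0.135 {'b1': [0.6037, -0.1325, 0.135], 'd2': [0.6, -0.1977, 0.135], 'b3': [0.5962, -0.2659, 0.135], 'd4': [0.5396, -0.262, 0.0949]}
{'b1': [0.1224, 0.0024, 0.1542], 'd2': [0.0572, 0.0026, 0.1541], 'b3': [-0.0112, 0.0028, 0.1539], 'd4': [-0.0106, -0.0667, 0.1545]} 0.06524650810826312 0.06834366756451754 0.06944755802729899
0.139 {'b1': [0.6008, -0.133, 0.139], 'd2': [0.5972, -0.1971, 0.139], 'b3': [0.5934, -0.2643, 0.139], 'd4': [0.538, -0.2606, 0.0989]}
{'b1': [0.1218, 0.0024, 0.1493], 'd2': [0.0576, 0.0026, 0.1492], 'b3': [-0.0097, 0.0027, 0.149], 'd4': [-0.0093, -0.0658, 0.1503]} 0.06421592944982144 0.06726416879479405 0.06850206592804589
```

Request:
servo_tool:
  plan:
    - [[-0.1, -28, -4, -19, 0, 0, 0], [-0.1, -28, -4, -19, 0, 0, 0], [-0.1, 22, -1.2, -32, 0, 0, 0], [-0.1, 22, -1.2, -32, 0, 0, 0], [-0.1, 22, -1.2, -32, 0, 0, 0], [-0.1, 22, -1.2, -32, 0, 0, 0], [-0.1, 10, -0.5, -14, 0, 0, 0], [-0.1, 5, -0.3, -7, 0, 0, 0], [-0.1, 0, 0, 0, 0, 0, 0], [-0.1, 0, 0, 0, 0, 0, 0]]

```text
t: 11.9
tool_pos: [0.5571, -0.2627, 0.0773]
orientation: [1.912, 1.819, 0.573]
force: [-0.2, -0.5, 1.2]
opening: 0.0513
```

Request:
servo_tool:
  plan:
    - [[-0.1, 0, 0, 0, 0, 0, 0], [-0.1, 0, 0, 0, 0, 0, 0]]

```text
t: 12.1
tool_pos: [0.5564, -0.2639, 0.0775]
orientation: [1.913, 1.816, 0.572]
force: [-0.8, 0.4, 0.4]
opening: 0.0511
```

Run:
```python
from h import *
c,s,i=shot('w8')
R=Ro.from_rotvec(s["orientation"]).as_matrix()
for n,E in {"d4":(.5403,-.2625,.093),"d4tri":(.5431,-.2649,.0859)}.items():
    print(n,((np.array(E)-s["tool_pos"])@R).round(4), proj(c,E)*1.5)
```

```text
12.1 tcp [ 0.5564 -0.2639  0.0775] q [-0.75 -0.11  2.15  0.61  0.7  -1.09] y [ 0.817 -0.042  0.575] z [ 0.574 -0.032 -0.818] F [-0.8  0.4  0.4] op 0.0511
d4 [ 0.0005 -0.0043 -0.0219] [372.25334657 403.39721288]
d4tri [-0.0018 -0.006  -0.0145] [368.18133463 397.65195195]
```

View pics/w8.png

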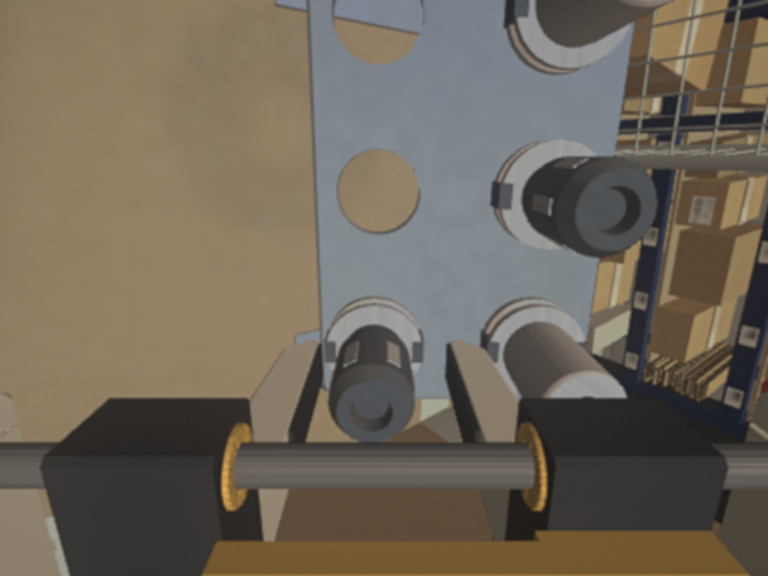

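The nose end sits at (372,405), about 4 mm left of the jaw centre, exactly where the measured pose predicts. Correct and grip.

Request:
servo_tool:
  plan:
    - [[-0.1, -1.7, 0, -4.9, 0, 0, 0], [-0.1, 0, 0, 0, 0, 0, 0], [1, 0, 0, 0, 0, 0, 0], [1, 0, 0, 0, 0, 0, 0], [1, 0, 0, 0, 0, 0, 0], [1, 0, 0, 0, 0, 0, 0]]
  force: 40

```text
t: 12.75
tool_pos: [0.5548, -0.2635, 0.0717]
orientation: [1.914, 1.816, 0.573]
force: [2.2, 0.2, 0.3]
opening: 0.0296
```

Request:
servo_tool:
  plan:
    - [[1, -8, 0.4, 11, 0, 0, 0], [1, -16, 0.9, 23, 0, 0, 0], [1, -17, 0.9, 24, 0, 0, 0], [1, -17, 0.9, 24, 0, 0, 0], [1, 0, 0, 40, 0, 0, 0], [1, 0, 0, 40, 0, 0, 0], [1, 5, 20, 20, 0.0064, 0.122, 0], [1, 10, 35, 0, 0.0064, 0.122, 0], [1, 10, 38, 0, 0.0064, 0.122, 0], [1, 10, 38, 0, 0.0064, 0.122, 0], [1, 10, 38, 0, 0.0064, 0.122, 0], [1, 10, 38, 0, 0, 0, 0]]

```text
t: 13.95
tool_pos: [0.5517, -0.051, 0.2492]
orientation: [-2.272, -2.158, 0.012]
force: [0.3, -0.3, -4.2]
opening: 0.0293
```

Request:
servo_tool:
  plan:
    - [[1, 9, 38, 0, 0, 0, 0], [1, 9, 38, 0, 0, 0, 0], [1, 9, 38, 0, 0, 0, 0], [1, 9, 38, 0, 0, 0, 0], [1, 9, 38, 0, 0, 0, 0], [1, 5, 19, 0, 0, 0, 0], [1, 0, 0, 0, 0, 0, 0], [1, 0, 0, 0, 0, 0, 0]]

```text
t: 14.75
tool_pos: [0.6009, 0.1556, 0.2521]
orientation: [-2.278, -2.163, 0.003]
force: [0.2, -0.4, -3.1]
opening: 0.0293
```

Run:
```python
from h import *
c,s,i=shot('w9')
R=Ro.from_rotvec(s["orientation"]).as_matrix();print(R.round(3))
for n,a in zip("28 88 148 208 268 328".split(),np.radians([28.3,88.3,148.3,208.3,268.3,328.3])):
    print(n,[.548+.062*np.cos(a),.1335+.062*np.sin(a)],proj(c,[.548+.062*np.cos(a),.1335+.062*np.sin(a),.082])*1.5)
```

```text
14.75 tcp [0.6009 0.1556 0.2521] q [ 0.17  0.18  1.39 -0.    1.57  0.22] y [ 0.999 -0.052 -0.001] z [-0.002 -0.001 -1.   ] F [ 0.2 -0.4 -3.1] op 0.0293
[[ 0.052  0.999 -0.002]
 [ 0.999 -0.052 -0.001]
 [-0.002 -0.001 -1.   ]]
28 [np.float64(0.6025895959175681), np.float64(0.16289346896092122)] [386.96198219 258.36584941]
88 [np.float64(0.5498393071332769), np.float64(0.19547271132740182)] [313.58526304 219.04866781]
148 [np.float64(0.4952497112157089), np.float64(0.1660792423664806)] [246.06321574 261.39591625]
208 [np.float64(0.493410404082432), np.float64(0.10410653103907878)] [254.89869507 336.55117735]
268 [np.float64(0.5461606928667232), np.float64(0.0715272886725982)] [324.03074916 370.04192627]
328 [np.float64(0.6007502887842913), np.float64(0.10092075763351943)] [388.52930153 333.88555984]
```

View pics/w9.png

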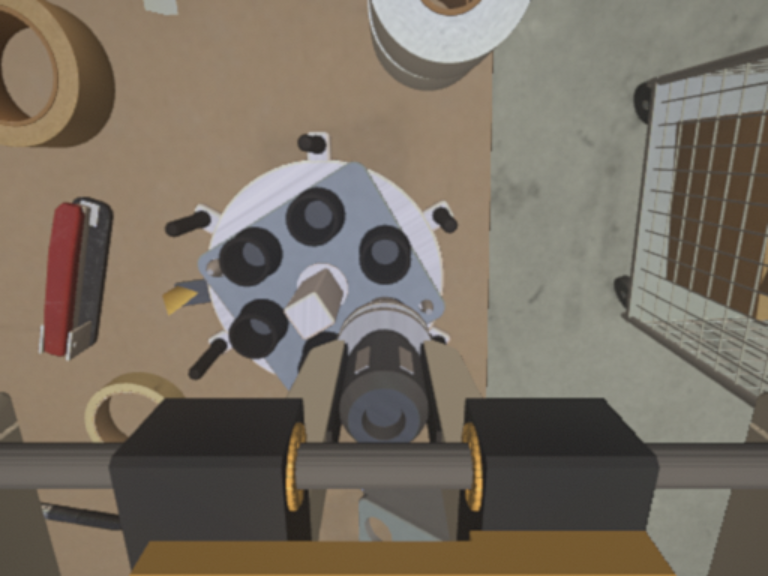

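The picture shows the held dark holder above the plate. The four visible sockets at (386,253), (316,215), (250,256), (259,328) agree with the predicted places to within a reading bias. Lowering in two stages.

Request:
servo_tool:
  plan:
    - [[1, 1.7, 7, -20, 0, 0, 0], [1, 0, 0, -30, 0, 0, 0], [1, 0, 0, -30, 0, 0, 0], [1, 0, 0, -16, 0, 0, 0], [1, 0, 0, 0, 0, 0, 0], [1, 0, 0, 0, 0, 0, 0]]

```text
t: 15.4
tool_pos: [0.6034, 0.1622, 0.158]
orientation: [2.279, 2.161, 0.0]
force: [0.8, 0.2, -2.0]
opening: 0.0295
```

Request:
servo_tool:
  plan:
    - [[1, -0.8, 0.7, -10, 0, 0, 0], [1, 0, 0, -10, 0, 0, 0], [1, 0, 0, -8, 0, 0, 0], [1, 0, 0, -5, 0, 0, 0], [1, 0, 0, 0, 0, 0, 0], [1, 0, 0, 0, 0, 0, 0]]

```text
t: 16.0
tool_pos: [0.6018, 0.1634, 0.1237]
orientation: [-2.279, -2.162, 0.002]
force: [-1.5, -2.1, -3.4]
opening: 0.0294
```

Request:
servo_tool:
  plan:
    - [[1, 0, 0, -2, 0, 0, 0], [1, 0, 0, -1, 0, 0, 0], [1, 0, 0, 0, 0, 0, 0]]

```text
t: 16.3
tool_pos: [0.602, 0.1635, 0.121]
orientation: [2.279, 2.162, -0.001]
force: [-2.5, -3.8, -2.2]
opening: 0.0297
```

Request:
servo_tool:
  plan:
    - [[0, 0, 0, 0, 0, 0, 0], [0, 0, 0, 0, 0, 0, 0], [0, 0, 0, 0, 0, 0, 0], [0, 0, 0, 20, 0, 0, 0], [0, 0, 0, 45, 0, 0, 0], [0, 0, 0, 45, 0, 0, 0], [0, -4, -30, 10, 0, 0, 0], [0, -5, -40, 0, 0, 0, 0], [0, -5, -40, 0, 0, 0, 0], [0, -5, -40, 0, 0, 0, 0], [0, -5, -40, 0, 0, 0, 0], [0, -5, -40, 0, 0, 0, 0]]

```text
t: 17.5
tool_pos: [0.5732, -0.0677, 0.2417]
orientation: [2.277, 2.162, 0.001]
force: [0.7, 0.4, 0.1]
opening: 0.0467
```

Request:
servo_tool:
  plan:
    - [[0, -5, -40, 0, -0.0064, -0.122, 0], [0, -5, -40, 0, -0.0064, -0.122, 0], [0, -5, -40, -10, -0.0064, -0.122, 0], [0, -5, -40, -16, -0.0064, -0.122, 0], [0, -8, -35, -16, -0.0064, -0.122, 0], [0, 0, 0, 0, 0, 0, 0], [0, 0, 0, 0, 0, 0, 0]]

```text
t: 18.2
tool_pos: [0.5442, -0.2609, 0.1988]
orientation: [1.924, 1.818, 0.569]
force: [0.8, -0.0, 0.9]
opening: 0.0464
```

Run:
```python
from h import *
shot('w10')
D=eyes.camera_info("side");a=eyes.read_camera("side");cv2.imwrite("pics/sd10.png",a[:,:,::-1])
```

```text
18.2 tcp [ 0.5442 -0.2609  0.1988] q [-0.76 -0.32  2.08  0.47  0.95 -0.9 ] y [ 0.822 -0.047  0.568] z [ 0.567 -0.03  -0.823] F [ 0.8 -0.   0.9] op 0.0464
```

Request:
servo_tool:
  plan:
    - [[-0.1, 13, -1, -15, 0, 0, 0], [-0.1, 13, -1, -15, 0, 0, 0], [-0.1, 12, -1, -14, 0, 0, 0], [-0.1, 0, 0, 0, 0, 0, 0], [-0.1, 0, 0, 0, 0, 0, 0], [-0.1, 0, 0, 0, 0, 0, 0]]

```text
t: 18.9
tool_pos: [0.5846, -0.2623, 0.1574]
orientation: [1.915, 1.822, 0.57]
force: [-0.3, -0.1, -0.1]
opening: 0.0511
```

Run:
```python
from h import *
c,s,i=shot('w11')
R=Ro.from_rotvec(s["orientation"]).as_matrix();E=np.array((.5965,-.2645,.135))
print("tool frame",((E-s["tool_pos"])@R).round(4),proj(c,E)); print("to grasp mm",((np.array([.6114,-.2653,.1137])-s["tool_pos"])*1000).round(1))
```

```text
18.9 tcp [ 0.5846 -0.2623  0.1574] q [-0.7  -0.16  2.04  0.49  0.83 -0.91] y [ 0.82  -0.041  0.571] z [ 0.57  -0.029 -0.821] F [-0.3 -0.1 -0.1] op 0.0511
tool frame [-0.0016 -0.0029  0.0252] [251.908465   233.83364859]
to grasp mm [ 26.8  -3.  -43.7]
```

Request:
servo_tool:
  plan:
    - [[-0.1, 4, -1, -10, 0, 0, 0], [-0.1, 9, -1, -13, 0, 0, 0], [-0.1, 9, -1, -13, 0, 0, 0], [-0.1, 5, 0, -8, 0, 0, 0], [-0.1, 0, 0, 0, 0, 0, 0], [-0.1, 0, 0, 0, 0, 0, 0]]

```text
t: 19.55
tool_pos: [0.6105, -0.2657, 0.1114]
orientation: [1.919, 1.821, 0.57]
force: [-0.4, 0.1, 0.0]
opening: 0.051
```

Request:
servo_tool:
  plan:
    - [[1, 0, 0, 0, 0, 0, 0], [1, 0, 0, 0, 0, 0, 0], [1, 0, 0, 0, 0, 0, 0], [1, 0, 0, 0, 0, 0, 0], [1, -8, 0.4, 11, 0, 0, 0], [1, -12, 0.6, 17, 0, 0, 0], [1, -12, 0.6, 17, 0, 0, 0], [1, -12, 0.6, 17, 0, 0, 0], [1, 0, 0, 38, 0, 0, 0], [1, 0, 0, 38, 0, 0, 0], [1, 0, 20, 0, 0.0064, 0.122, 0], [1, -2, 38, 0, 0.0064, 0.122, 0]]

```text
t: 20.75
tool_pos: [0.5636, -0.2081, 0.2513]
orientation: [2.078, 1.962, 0.353]
force: [0.6, 0.8, -4.5]
opening: 0.0296
```

Request:
servo_tool:
  plan:
    - [[1, -2, 40, 0, 0.0064, 0.122, 0], [1, -2, 40, 0, 0.0064, 0.122, 0], [1, -2, 40, 0, 0.0064, 0.122, 0], [1, -2, 40, 0, 0, 0, 0], [1, -2, 40, 0, 0, 0, 0], [1, -2, 40, 0, 0, 0, 0], [1, -2, 40, 0, 0, 0, 0], [1, -2, 40, 0, 0, 0, 0], [1, -2, 40, 0, 0, 0, 0], [1, 0, 41, 0, 0, 0, 0], [1, 0, 0, 0, 0, 0, 0], [1, 0, 0, 0, 0, 0, 0]]

```text
t: 21.95
tool_pos: [0.5459, 0.1961, 0.2486]
orientation: [-2.273, -2.162, 0.007]
force: [-0.7, -1.0, -2.6]
opening: 0.0294
```

Request:
servo_tool:
  plan:
    - [[1, 3, -1, -20, 0, 0, 0], [1, 0, 0, -30, 0, 0, 0], [1, 0, 0, -30, 0, 0, 0], [1, 0, 0, -12, 0, 0, 0], [1, 0, 0, 0, 0, 0, 0], [1, 0, 0, 0, 0, 0, 0]]

```text
t: 22.55
tool_pos: [0.5502, 0.1939, 0.1587]
orientation: [-2.277, -2.159, 0.003]
force: [-0.2, -0.0, -3.1]
opening: 0.0298
```

Request:
servo_tool:
  plan:
    - [[1, -0.5, 1, -10, 0, 0, 0], [1, 0, 0, -10, 0, 0, 0], [1, 0, 0, -8, 0, 0, 0], [1, 0, 0, -6, 0, 0, 0], [1, 0, 0, -2, 0, 0, 0], [1, 0, 0, -1, 0, 0, 0], [1, 0, 0, 0, 0, 0, 0]]

```text
t: 23.25
tool_pos: [0.5492, 0.1955, 0.1206]
orientation: [-2.276, -2.16, 0.004]
force: [0.4, 0.1, -3.0]
opening: 0.0293
```

Request:
servo_tool:
  plan:
    - [[1, 0, 0, -1, 0, 0, 0], [0, 0, 0, 0, 0, 0, 0], [0, 0, 0, 0, 0, 0, 0], [0, 0, 0, 20, 0, 0, 0], [0, 0, 0, 45, 0, 0, 0], [0, 0, 0, 45, 0, 0, 0], [0, 0, -30, 10, 0, 0, 0], [0, 0, -40, 0, 0, 0, 0], [0, 0, -40, 0, 0, 0, 0], [0, 0, -40, 0, 0, 0, 0], [0, 0, -40, 0, 0, 0, 0], [0, 0, -40, 0, 0, 0, 0]]

```text
t: 24.45
tool_pos: [0.5493, -0.0361, 0.2404]
orientation: [-2.276, -2.161, 0.003]
force: [0.3, 1.5, -1.1]
opening: 0.0464
```

Request:
servo_tool:
  plan:
    - [[0, 0, -32, 0, -0.0064, -0.122, 0], [0, 0, -32, -5, -0.0064, -0.122, 0], [0, 0, -32, -8, -0.0064, -0.122, 0], [0, 0, -32, -8, -0.0064, -0.122, 0], [0, 0, -33, -8, -0.0064, -0.122, 0], [-0.1, 13, -1, -15, 0, 0, 0], [-0.1, 13, -1, -17, 0, 0, 0], [-0.1, 12, 0, -17, 0, 0, 0], [-0.1, 0, 0, 0, 0, 0, 0], [-0.1, 0, 0, 0, 0, 0, 0], [-0.1, 0, 0, 0, 0, 0, 0]]

```text
t: 25.55
tool_pos: [0.5875, -0.1977, 0.1631]
orientation: [1.916, 1.821, 0.57]
force: [0.6, -0.3, 1.1]
opening: 0.0512
```

```bash
cat > m.py <<'E'
from h import *
import sys
T=np.array(eval(sys.argv[1]));s=monitor.read_state();R=Ro.from_rotvec(s["orientation"]).as_matrix()
print("go mm",((T-s["tool_pos"])*1000).round(1),"in tool",((T-s["tool_pos"])@R*1000).round(1),"z",R[:,2].round(3),"F",s["force"].round(1))
E
python3 m.py "(.6149,-.1993,.1137)"
```

```text
go mm [ 27.4  -1.6 -49.4] in tool [-0.1 -5.7 56.2] z [ 0.57  -0.03  -0.821] F [ 0.6 -0.3  1.1]
```

Request:
servo_tool:
  plan:
    - [[-0.1, -4.5, 0, -3.3, 0, 0, 0], [-0.1, 9, -0.5, -13, 0, 0, 0], [-0.1, 10, -0.5, -15, 0, 0, 0], [-0.1, 9, -0.5, -13, 0, 0, 0], [-0.1, 3.5, 0, -5, 0, 0, 0], [-0.1, 0, 0, 0, 0, 0, 0], [-0.1, 0, 0, 0, 0, 0, 0]]

```text
t: 26.25
tool_pos: [0.6141, -0.1992, 0.113]
orientation: [1.918, 1.821, 0.57]
force: [0.1, -0.7, 0.6]
opening: 0.0511
```

Request:
servo_tool:
  plan:
    - [[1, 0, 0, 0, 0, 0, 0], [1, 0, 0, 0, 0, 0, 0], [1, 0, 0, 0, 0, 0, 0], [1, 0, 0, 0, 0, 0, 0], [1, -8, 0.4, 11, 0, 0, 0], [1, -12, 0.6, 17, 0, 0, 0], [1, -12, 0.6, 17, 0, 0, 0], [1, -12, 0.6, 17, 0, 0, 0], [1, 0, 0, 38, 0, 0, 0], [1, 0, 0, 38, 0, 0, 0], [1, -4, 20, 0, 0.0064, 0.122, 0], [1, -8, 38, 0, 0.0064, 0.122, 0]]

```text
t: 27.45
tool_pos: [0.5574, -0.1411, 0.252]
orientation: [2.077, 1.962, 0.354]
force: [1.3, 1.0, -4.2]
opening: 0.0294
```

Request:
servo_tool:
  plan:
    - [[1, -8, 39, 0, 0.0064, 0.122, 0], [1, -8, 39, 0, 0.0064, 0.122, 0], [1, -8, 39, 0, 0.0064, 0.122, 0], [1, -8, 39, 0, 0, 0, 0], [1, -8, 39, 0, 0, 0, 0], [1, -8, 39, 0, 0, 0, 0], [1, -8, 39, 0, 0, 0, 0], [1, -7, 30, 0, 0, 0, 0], [1, 0, 0, 0, 0, 0, 0], [1, 0, 0, 0, 0, 0, 0]]

```text
t: 28.45
tool_pos: [0.4945, 0.1644, 0.2495]
orientation: [-2.273, -2.162, 0.007]
force: [0.7, 0.1, -3.3]
opening: 0.0292
```

```bash
python3 m.py "(.495,.1658,.155)"
```

```text
go mm [  0.5   1.4 -94.5] in tool [ 1.4  1.  94.5] z [-0.006  0.    -1.   ] F [ 0.7  0.1 -3.3]
```

Request:
servo_tool:
  plan:
    - [[1, 0, 1, -20, 0, 0, 0], [1, 0, 0, -30, 0, 0, 0], [1, 0, 0, -30, 0, 0, 0], [1, 0, 0, -12, 0, 0, 0], [1, 0, 0, 0, 0, 0, 0], [1, 0, 0, 0, 0, 0, 0]]

```text
t: 29.05
tool_pos: [0.4958, 0.1646, 0.1593]
orientation: [-2.277, -2.159, 0.004]
force: [-0.2, -0.4, -3.0]
opening: 0.0293
```

Request:
servo_tool:
  plan:
    - [[1, -0.5, 1, -10, 0, 0, 0], [1, 0, 0, -10, 0, 0, 0], [1, 0, 0, -8, 0, 0, 0], [1, 0, 0, -6, 0, 0, 0], [1, 0, 0, -2, 0, 0, 0], [1, 0, 0, -1, 0, 0, 0], [1, 0, 0, 0, 0, 0, 0]]

```text
t: 29.75
tool_pos: [0.4947, 0.1662, 0.1213]
orientation: [-2.276, -2.16, 0.005]
force: [-0.2, 0.3, -2.8]
opening: 0.0295
```

Request:
servo_tool:
  plan:
    - [[1, 0, 0, -1, 0, 0, 0], [0, 0, 0, 0, 0, 0, 0], [0, 0, 0, 0, 0, 0, 0], [0, 0, 0, 20, 0, 0, 0], [0, 0, 0, 45, 0, 0, 0], [0, 0, 0, 45, 0, 0, 0], [0, 6, -30, 10, 0, 0, 0], [0, 7, -38, 0, 0, 0, 0], [0, 7, -38, 0, 0, 0, 0], [0, 7, -38, 0, 0, 0, 0]]

```text
t: 30.75
tool_pos: [0.5222, 0.0208, 0.2413]
orientation: [-2.276, -2.162, 0.002]
force: [0.0, -0.9, 0.2]
opening: 0.0466
```

Request:
servo_tool:
  plan:
    - [[0, 6, -30, 0, -0.0064, -0.122, 0], [0, 6, -30, -5, -0.0064, -0.122, 0], [0, 6, -30, -8, -0.0064, -0.122, 0], [0, 6, -30, -8, -0.0064, -0.122, 0], [0, 6, -32, -8, -0.0064, -0.122, 0], [-0.1, 12, -1, -16, 0, 0, 0], [-0.1, 11, -1, -18, 0, 0, 0], [-0.1, 10, 0, -18, 0, 0, 0], [-0.1, 0, 0, 0, 0, 0, 0], [-0.1, 0, 0, 0, 0, 0, 0], [-0.1, 0, 0, 0, 0, 0, 0]]

```text
t: 31.85
tool_pos: [0.5851, -0.132, 0.1609]
orientation: [1.916, 1.821, 0.57]
force: [-0.8, 0.4, 0.8]
opening: 0.0511
```

```bash
python3 m.py "(.6185,-.1334,.1137)"
```

```text
go mm [ 33.4  -1.4 -47.2] in tool [ 0.3  0.5 57.8] z [ 0.57  -0.03  -0.821] F [-0.8  0.4  0.8]
```

Request:
servo_tool:
  plan:
    - [[-0.1, 8, -0.4, -11, 0, 0, 0], [-0.1, 9, -0.4, -13, 0, 0, 0], [-0.1, 9, -0.4, -13, 0, 0, 0], [-0.1, 7, -0.2, -10, 0, 0, 0], [-0.1, 0, 0, 0, 0, 0, 0], [-0.1, 0, 0, 0, 0, 0, 0]]

```text
t: 32.45
tool_pos: [0.6179, -0.1333, 0.1133]
orientation: [1.917, 1.821, 0.57]
force: [0.4, -0.4, -0.1]
opening: 0.0511
```

Request:
servo_tool:
  plan:
    - [[1, 0, 0, 0, 0, 0, 0], [1, 0, 0, 0, 0, 0, 0], [1, 0, 0, 0, 0, 0, 0], [1, 0, 0, 0, 0, 0, 0], [1, -8, 0.4, 11, 0, 0, 0], [1, -12, 0.6, 17, 0, 0, 0], [1, -12, 0.6, 17, 0, 0, 0], [1, -12, 0.6, 17, 0, 0, 0], [1, 0, 0, 38, 0, 0, 0], [1, 0, 0, 38, 0, 0, 0], [1, -6, 15, 0, 0.0064, 0.122, 0], [1, -12, 30, 0, 0.0064, 0.122, 0]]

```text
t: 33.65
tool_pos: [0.555, -0.0878, 0.2521]
orientation: [2.076, 1.963, 0.355]
force: [-0.0, 0.5, -3.4]
opening: 0.0296
```

Request:
servo_tool:
  plan:
    - [[1, -12, 35, 0, 0.0064, 0.122, 0], [1, -12, 35, 0, 0.0064, 0.122, 0], [1, -12, 35, 0, 0.0064, 0.122, 0], [1, -12, 35, 0, 0, 0, 0], [1, -12, 35, 0, 0, 0, 0], [1, -3, 15, 0, 0, 0, 0], [1, 0, 0, 0, 0, 0, 0], [1, 0, 0, 0, 0, 0, 0]]

```text
t: 34.45
tool_pos: [0.4923, 0.1037, 0.2497]
orientation: [-2.274, -2.161, 0.007]
force: [-0.3, -0.6, -2.7]
opening: 0.0291
```

```bash
python3 m.py "(.4932,.1040,.155)"
```

```text
go mm [  0.9   0.3 -94.7] in tool [ 0.3  1.5 94.7] z [-0.006  0.    -1.   ] F [-0.3 -0.6 -2.7]
```

Request:
servo_tool:
  plan:
    - [[1, 0.5, 0.3, -20, 0, 0, 0], [1, 0, 0, -30, 0, 0, 0], [1, 0, 0, -30, 0, 0, 0], [1, 0, 0, -12, 0, 0, 0], [1, 0, 0, 0, 0, 0, 0], [1, 0, 0, 0, 0, 0, 0]]

```text
t: 35.05
tool_pos: [0.4938, 0.1037, 0.1593]
orientation: [-2.277, -2.16, 0.004]
force: [0.7, -0.0, -1.6]
opening: 0.0299
```

Request:
servo_tool:
  plan:
    - [[1, -0.4, 0.3, -10, 0, 0, 0], [1, 0, 0, -10, 0, 0, 0], [1, 0, 0, -8, 0, 0, 0], [1, 0, 0, -6, 0, 0, 0], [1, 0, 0, -2, 0, 0, 0], [1, 0, 0, -1, 0, 0, 0], [1, 0, 0, 0, 0, 0, 0]]

```text
t: 35.75
tool_pos: [0.4928, 0.1046, 0.1213]
orientation: [-2.276, -2.16, 0.005]
force: [1.1, -0.9, -3.3]
opening: 0.0292
```

Request:
servo_tool:
  plan:
    - [[1, 0, 0, -1, 0, 0, 0], [0, 0, 0, 0, 0, 0, 0], [0, 0, 0, 0, 0, 0, 0], [0, 0, 0, 20, 0, 0, 0], [0, 0, 0, 45, 0, 0, 0], [0, 0, 0, 45, 0, 0, 0], [1, -10, -30, 40, 0, 0, 0], [1, -30, -20, 40, 0, 0, 0], [1, -30, 0, 20, 0, 0, 0], [1, 0, 0, 0, 0, 0, 0], [1, 0, 0, 0, 0, 0, 0]]

```text
t: 36.85
tool_pos: [0.4256, 0.0565, 0.3276]
orientation: [-2.277, -2.161, 0.001]
force: [1.1, 0.7, -0.7]
opening: 0.0111
```

Run:
```python
from h import *
c,s,i=shot('w12',1)
a=eyes.read_camera("side");b=eyes.read_camera("scene");D=eyes.camera_info("side");S=eyes.camera_info("scene")
X=np.array([.548,.1335,.09]); p=proj(D,X).astype(int);q=proj(S,X).astype(int)
f=lambda im,p:cv2.resize(im[p[1]-50:p[1]+46,p[0]-60:p[0]+60,::-1],(400,320),interpolation=cv2.INTER_CUBIC)
cv2.imwrite("pics/m12.png",np.vstack([np.hstack([f(a,p),f(b,q)]),np.hstack([i[:280,:,::-1],np.zeros((280,288,3),np.uint8)])]))
```

```text
36.85 tcp [0.4256 0.0565 0.3276] q [ 0.01 -0.36  1.76  0.    1.74  0.06] y [ 0.999 -0.052 -0.002] z [-0.002  0.001 -1.   ] F [ 1.1  0.7 -0.7] op 0.0111
```

View pics/m12.png

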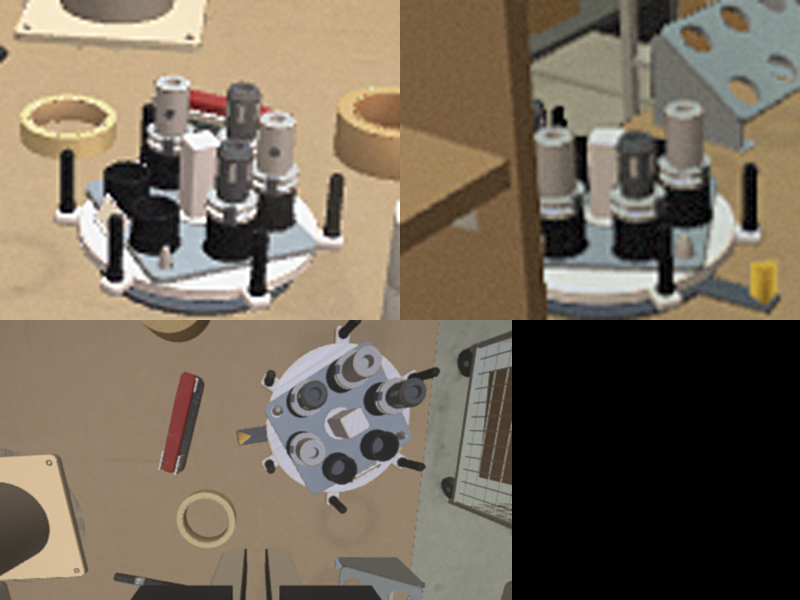

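All four holders stand upright in sockets, the rack is empty, and the flange gaps look even. In the wrist part the brass pointer is at (245,118 of that panel) and the label at the lower right. Next, measure the pointer direction and peg angles.

```bash
cat > ang.py <<'E'
from h import *
C=np.array([.548,.1335])
def ptr(n):
    c,s,i=load(n); g=cv2.cvtColor(i,cv2.COLOR_RGB2HSV)
    m=cv2.inRange(g,(18,130,120),(35,255,255)); e=proj(c,[.415,.117,.036])
    k,l,st,ce=cv2.connectedComponentsWithStats(m)
    j=min((j for j in range(1,k) if st[j][4]>15),key=lambda j:np.hypot(*(ce[j]-e)))
    ys,xs=np.where(l==j); W=np.array([onz(c,(x,y),.036)[:2] for x,y in zip(xs,ys)])-C; r=np.hypot(*W.T)
    w=W.mean(0);t=W[np.argsort(r)[:5]].mean(0); A=lambda v:(np.degrees(np.arctan2(v[1],v[0]))%360).round(2)
    print(n,"px",ce[j].round(1),st[j][4],"cent r",np.hypot(*w).round(4),A(w),"tip r",np.hypot(*t).round(4),A(t))
if __name__=="__main__":
    for n in("w2","w9","w12"):
        try: ptr(n)
        except Exception as e: print(n,e)
E
python3 ang.py
python3 - <<'E'
from h import *
c,s,i=load("w12"); C=np.array([.548,.1335])
# dark pegs: dark thin blobs outside plate
v=i.max(2); m=((v<60)*255).astype(np.uint8)
k,l,st,ce=cv2.connectedComponentsWithStats(m)
for j in range(1,k):
    if 20<st[j][4]<500 and 230<ce[j][0]<460 and ce[j][1]<220:
        w=onz(c,ce[j],.07)[:2]-C; print(ce[j].round(1),st[j][4],np.hypot(*w).round(4),np.degrees(np.arctan2(w[1],w[0])).round(1))
E
```

```text
w2 px [192.  134.1] 62 cent r 0.1391 186.44 tip r 0.13 187.01
w9 px [117.5 198.7] 197 cent r 0.1356 183.3 tip r 0.1202 181.77
w12 px [242.5 116.8] 67 cent r 0.1407 184.9 tip r 0.1334 184.99
[348.2   7.9] 186 0.1127 89.7
[333.1  59.5] 217 0.0574 106.8
[425.4  54. ] 198 0.1159 28.4
[269.1  59.2] 83 0.1158 149.0
[371.7  79.8] 304 0.0444 38.3
[393.4  75.2] 190 0.0705 26.6
[418.6  69.1] 24 0.1022 21.4
[290.8  86.2] 66 0.0761 160.7
[290.5 121. ] 50 0.0757 -164.9
[410.6 144. ] 178 0.1121 -32.4
[269.6 145.8] 67 0.1155 -153.1
[447.4 166.6] 154 0.1781 -32.3
[337.2 184.2] 124 0.1136 -93.3
```

Request:
servo_tool:
  plan:
    - [[0.35, 20, -8, 0, 0, 0, 0], [0.35, 30, -10, 0, 0, 0, 0], [0.35, 35, -10, -20, 0, 0, 0], [0.35, 33, -10, -40, 0, 0, 0], [0.35, 0, 0, -45, 0, 0, 0], [0.35, 0, 0, -40, 0, 0, 0], [0.35, 0, 0, -30, 0, 0, 0], [0.35, 0, 0, -10, 0, 0, 0], [0.35, 0, 0, 0, 0, 0, 0], [0.35, 0, 0, 0, 0, 0, 0]]

```text
t: 38.0
tool_pos: [0.5421, 0.0192, 0.1449]
orientation: [-2.276, -2.161, 0.003]
force: [-0.0, -1.4, -0.3]
opening: 0.0301
```

```bash
python3 m.py "(.544,.0185,.089)"; python3 -c "
from h import *
c,s,i=shot('w13'); print(proj(c,[.544,.0185,.096]),proj(c,s['tool_pos']))
v=i.max(2);k,l,st,ce=cv2.connectedComponentsWithStats(((v<60)*255).astype(np.uint8))
for j in range(1,k):
    if st[j][4]>30 and ce[j][1]<300: print(ce[j].round(0),st[j])"
```

```text
go mm [  1.9  -0.7 -55.9] in tool [-0.6  2.1 55.9] z [-0.004  0.001 -1.   ] F [-0.  -1.4 -0.3]
38.0 tcp [0.5421 0.0192 0.1449] q [-0.06  0.04  1.75  0.    1.36 -0.01] y [ 0.999 -0.052 -0.004] z [-0.004  0.001 -1.   ] F [-0.  -1.4 -0.3] op 0.0301
[259.71961481 219.4255224 ] [257.21789497 249.87173627]
[19. 62.] [   2    0   33  148 2461]
[160.   8.] [131   0  55  20 616]
[196.  31.] [165   0  48  50 816]
[254.   1.] [242   0  24   4  62]
[314.  29.] [298   0  49  47 776]
[346.   7.] [324   0  46  16 420]
[470.  21.] [461   4  18  35 440]
[329. 100.] [ 296   72   62   56 2161]
[210. 104.] [197  78  20  52 316]
[257. 144.] [ 232  115   51   56 1674]
[385. 135.] [364 125  43  22 591]
[129. 140.] [109 130  43  21 535]
[448. 169.] [442 158  14  24 211]
[258. 206.] [251 190  14  34 395]
[225. 267.] [216 230  15  66 373]
[287. 267.] [281 230  15  66 386]
[145. 294.] [  72  266  135   94 5255]
[ 18. 296.] [  0 295  44   2  59]
```

Request:
servo_tool:
  plan:
    - [[0.35, 0.7, 0, -20, 0, 0, 0], [0.35, 0, 0, -20, 0, 0, 0], [0.35, 0, 0, -15, 0, 0, 0], [1, 0, 0, 0, 0, 0, 0], [1, 0, 0, 0, 0, 0, 0], [1, 0, 0, 0, 0, 0, 0], [1, 0, 0, 0, 0, 0, 0]]
  force: 8

```text
t: 38.75
tool_pos: [0.5432, 0.019, 0.0903]
orientation: [-2.277, -2.161, 0.002]
force: [0.4, -0.1, 3.4]
opening: 0.0118
```

Run:
```python
from h import *
s=monitor.read_state();C=np.array([.548,.1335]);d=s["tool_pos"][:2]-C
a=np.arctan2(d[1],d[0]);print(s["opening"],s["tool_pos"],s["force"],np.degrees(a)%360,np.hypot(*d))
R=Ro.from_rotvec(s["orientation"]).as_matrix();print("yaw",np.degrees(np.arctan2(R[1,0],R[0,0])))
for r,t,n in((.115,-110,24),):
    p=[.115*np.array([np.cos(a+np.radians(t)*k/n),np.sin(a+np.radians(t)*k/n)])*1000 for k in range(n+1)]
    print(np.diff(p,axis=0).round(1).tolist(),np.radians(t)/n)
```

```text
0.011789540350747883 [0.54318959 0.01901309 0.09029048] [ 0.42209236 -0.11086657  3.37603505] 267.59401185118725 0.11458792860838936
yaw 87.01348463248652
[[-9.2, 0.8], [-9.1, 1.5], [-8.9, 2.2], [-8.7, 2.9], [-8.5, 3.6], [-8.1, 4.3], [-7.8, 4.9], [-7.4, 5.5], [-6.9, 6.1], [-6.4, 6.6], [-5.8, 7.1], [-5.3, 7.5], [-4.6, 7.9], [-4.0, 8.3], [-3.3, 8.6], [-2.6, 8.8], [-1.9, 9.0], [-1.2, 9.1], [-0.4, 9.2], [0.3, 9.2], [1.0, 9.1], [1.7, 9.0], [2.5, 8.9], [3.2, 8.6]] -0.07999425738307343
```

The peg is gripped at 267.6°, so the plate yaw is about 117.6°. Driving the arc clockwise.

Request:
servo_tool:
  plan:
    - [[1, -9.2, 0.8, 0, 0, 0, -0.08], [1, -9.1, 1.5, 0, 0, 0, -0.08], [1, -8.9, 2.2, 0, 0, 0, -0.08], [1, -8.7, 2.9, 0, 0, 0, -0.08], [1, -8.5, 3.6, 0, 0, 0, -0.08], [1, -8.1, 4.3, 0, 0, 0, -0.08], [1, -7.8, 4.9, 0, 0, 0, -0.08], [1, -7.4, 5.5, 0, 0, 0, -0.08], [1, -6.9, 6.1, 0, 0, 0, -0.08], [1, -6.4, 6.6, 0, 0, 0, -0.08], [1, -5.8, 7.1, 0, 0, 0, -0.08], [1, -5.3, 7.5, 0, 0, 0, -0.08]]

```text
t: 39.95
tool_pos: [0.4516, 0.072, 0.0904]
orientation: [-3.018, -0.86, -0.005]
force: [4.9, -0.9, 0.2]
opening: 0.0117
```

```bash
cat > t.py <<'E'
from h import *
s=monitor.read_state();d=s["tool_pos"][:2]-[.548,.1335];R=Ro.from_rotvec(s["orientation"]).as_matrix()
print(s["t"],"op",s["opening"].round(4),s["tool_pos"].round(4),"F",s["force"].round(1),"alpha",(np.degrees(np.arctan2(d[1],d[0]))%360).round(1),"r",np.hypot(*d).round(4),"yaw",np.degrees(np.arctan2(R[1,0],R[0,0])).round(1),"q6",s["q"][5].round(2))
E
python3 t.py
```

```text
Traceback (most recent call last):
  File "t.py", line 3, in <module>
    print(s["t"],"op",s["opening"].round(4),s["tool_pos"].round(4),"F",s["force"].round(1),"alpha",(np.degrees(np.arctan2(d[1],d[0]))%360).round(1),"r",np.hypot(*d).round(4),"yaw",np.degrees(np.arctan2(R[1,0],R[0,0])).round(1),"q6",s["q"][5].round(2))
                      ^^^^^^^^^^^^^^^^^^
AttributeError: 'float' object has no attribute 'round'
```

Going well; second half.

Request:
servo_tool:
  plan:
    - [[1, -4.6, 7.9, 0, 0, 0, -0.08], [1, -4.0, 8.3, 0, 0, 0, -0.08], [1, -3.3, 8.6, 0, 0, 0, -0.08], [1, -2.6, 8.8, 0, 0, 0, -0.08], [1, -1.9, 9.0, 0, 0, 0, -0.08], [1, -1.2, 9.1, 0, 0, 0, -0.08], [1, -0.4, 9.2, 0, 0, 0, -0.08], [1, 0.3, 9.2, 0, 0, 0, -0.08], [1, 1.0, 9.1, 0, 0, 0, -0.08], [1, 1.7, 9.0, 0, 0, 0, -0.08], [1, 2.5, 8.9, 0, 0, 0, -0.08], [1, 3.2, 8.6, 0, 0, 0, -0.08]]

```text
t: 41.15
tool_pos: [0.443, 0.1774, 0.0905]
orientation: [-3.073, 0.631, -0.011]
force: [7.7, -6.6, -0.4]
opening: 0.0115
```

```bash
sed -i 's/s\["opening"\].round(4)/s["opening"]/' t.py; python3 t.py
```

```text
41.15 op 0.01146965706492862 [0.443  0.1774 0.0905] F [ 7.7 -6.6 -0.4] alpha 157.3 r 0.1138 yaw -23.2 q6 2.25
```

Request:
servo_tool:
  plan:
    - [[0.3, 0, 0, 0, 0, 0, 0], [0.3, 0, 0, 0, 0, 0, 0], [0.3, 0, 0, 0, 0, 0, 0], [0.3, 0, 0, 20, 0, 0, 0], [0.3, 0, 0, 45, 0, 0, 0], [0.3, 0, -10, 45, 0, 0, 0], [0.3, 0, -15, 45, 0, 0, 0], [0.3, 0, -15, 45, 0, 0, 0], [0.3, 0, 0, 10, 0, 0, 0], [0.3, 0, 0, 0, 0, 0, 0], [0.3, 0, 0, 0, 0, 0, 0]]

```text
t: 42.25
tool_pos: [0.44, 0.1378, 0.2972]
orientation: [-3.075, 0.625, 0.0]
force: [-0.1, 0.5, -0.7]
opening: 0.0326
```

Run:
```python
from h import *
c,s,i=shot('w14')
import ang
C=ang.C
ang.ptr('w14')
for n,a in [("ptr185",185.5)]: print(proj(c,[C[0]+.128*np.cos(np.radians(a)),C[1]+.128*np.sin(np.radians(a)),.036]))
v=i.max(2);k,l,st,ce=cv2.connectedComponentsWithStats(((v<60)*255).astype(np.uint8))
for j in range(1,k):
    if 30<st[j][4]<600 and ce[j][1]<300:
        w=onz(c,ce[j],.07)[:2]-C;r=np.hypot(*w)
        if .09<r<.13: print(ce[j].round(0),st[j],r.round(4),(np.degrees(np.arctan2(w[1],w[0]))%360).round(1))
```

```text
42.25 tcp [0.44   0.1378 0.2972] q [ 0.19 -0.27  1.75  0.    1.66  2.16] y [-0.39  -0.921 -0.004] z [ 0.001  0.004 -1.   ] F [-0.1  0.5 -0.7] op 0.0326
w14 px [276.7 175. ] 99 cent r 0.139 185.83 tip r 0.1285 185.89
[272.71349452 168.79875492]
[140.  32.] [129  23  24  20 218] 0.1154 36.6
[310.  36.] [302  27  17  20 179] 0.1136 275.4
[157.  45.] [155  40   8  13  32] 0.0923 37.7
[152. 132.] [141 126  21  12 135] 0.1125 97.1
[303. 134.] [297 129  14  12  94] 0.114 215.5
[228. 175.] [223 169  11  16  93] 0.114 156.5
```

View pics/w14.png

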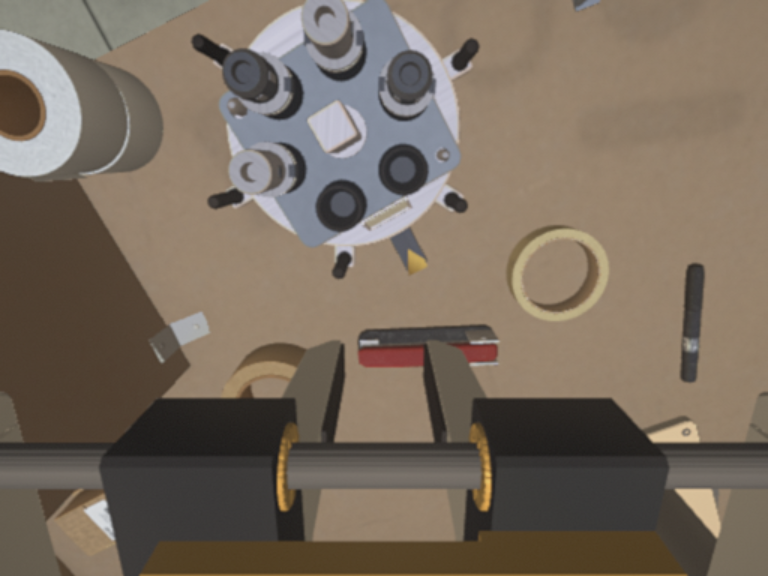

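The picture shows the label (388,214) next to the pointer (brass at 415,262) and all four holders upright. I'll cross-check the angle with the label itself and the taper seating from nose-end heights.

Run:
```python
from h import *
c,s,i=load("w14");C=np.array([.548,.1335]);A=lambda p:(np.degrees(np.arctan2(*(p[:2]-C)[::-1]))%360).round(1)
for z in(.05,.06): 
    p=onz(c,np.array((388,214))/1.5,z);print("label",z,A(p),np.hypot(*(p[:2]-C)).round(3))
a,b=[onz(c,np.array(q)/1.5,.055) for q in((366,226),(410,204))];d=b-a;print("label normal",(np.degrees(np.arctan2(d[1],d[0]))-90)%360)
e=[onz(c,np.array(q)/1.5,.048) for q in((237,107),(443,155))];d=e[0]-e[1]; print("holes line",np.degrees(np.arctan2(d[1],d[0]))%180, "want",48.37+5.9,np.hypot(*d[:2]))
for n,a,uv in(("d4",28,(250,73)),("b3",88,(261,171)),("d2",148,(0,0)),("b1",208,(0,0))): pass
th=np.radians(6.5)
for k,uv in zip((30,90,150,210,270,330),[None]*6):
    X=[C[0]+.062*np.cos(np.radians(k)+th),C[1]+.062*np.sin(np.radians(k)+th)]
    print(k,(proj(c,[*X,.146])*1.5).round(0),(proj(c,[*X,.152])*1.5).round(0))
```

```text
label 0.05 186.0 0.083
label 0.06 186.4 0.082
label normal 183.48532426166207
holes line 54.520695766417546 want 54.269999999999996 0.18221718524899302
30 [241.  68.] [238.  66.]
90 [249. 169.] [247. 170.]
150 [330. 216.] [329. 217.]
210 [408. 171.] [409. 171.]
270 [411.  70.] [411.  68.]
330 [324.  13.] [323.  10.]
```

Label direction is 186.0–186.4° against the pointer's 185.9°, and the hole line is 54.5° against 54.3° wanted. The nose-end positions match seated height. Handing in.

```bash
python3 -c "
from plant import job; print(job.close_job())"
```

```text
the job is handed in; nothing more can be done
None
```

The tool kit is made up and handed in, after about 42 s of robot time. The plate is on its two pins, and the four holders that were in the rack stand upright in four sockets. I then gripped one rim peg lightly and turned the table about 110° clockwise, so the label faces the brass pointer.

**Last checks:**
- **Plate:** it looks flush with both pins showing through. The touch reading at contact was about 2 mm high, and I did not measure the height again.
- **Holders:** all four are upright. Their nose ends appear within a few pixels of where seated holders should be, which is only a fair check of full seating. I did not press them home.
- **Label direction:** the label's position (186.0–186.4° against the pointer's 185.9°) and the plate's holes (54.5° against 54.3° wanted) agree to within about 0.5°.
- **Readings that disagree:** the arm's own position on the peg suggested the table was 1.4° off, and a rough reading of the label's edge suggested about 2.4° the other way. I left it as it was.
- **Bench and forces:** I moved nothing else on purpose, and the highest force read was about 17 N, when the plate touched down. At hand-in the gripper was clear of everything.

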